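# Wedge the degreaser jar in the stop and open its push-and-turn cap

### The arm

A 7-joint arm with a two-finger parallel gripper is mounted at the origin on a cart in front of the work surface, level with it; the furniture and walls round the work are solid. World frame = base frame: x ahead of the robot, y to its left, z up, the work surface at z = 0. Lengths are in m, angles in rad, forces in N, time in s.
With the tool pointing down it reaches from about 0.4 to 0.85 m from the base axis. Payload 4.4 kg.
Tool frame: the origin (TCP) lies midway between the tips of the shut fingers; the grasp point (between the pads) lies 19 mm behind it; z points along the fingers, y is the line along which they close (so a half turn about z gives the same grasp; the last joint's range is limited). The gripper opens to 94 mm and grips with 3 to 60 N. Pads are 16 mm wide; open, the fingers measure 119 mm over their backs; the gripper's body (75 mm by 177 mm) begins 78 mm behind the grasp point.
Start: joints at [-1.171, 0.628, 0.038, 1.517, -0.027, 0.996, -0.02], TCP at [0.292, 0.581, 0.205] pointing down, gripper open.
Joint ranges: [-3.06, 3.06], [-0.37, 2.12], [-1.25, 1.32], [0.18, 2.47], [-1.1, 4.24], [0.23, 1.98], [-2.94, 2.94]. Speed limits (rad/s): [2.57, 2.57, 3.14, 3.14, 3.14, 3.14, 3.14].

### API

Orientations are given as a 3x3 rotation matrix whose columns are the frame's x, y, z axes.
In Python, from station import env gives the robot as it stands.
- The arm moves only by the tool play_rows, never from a script. Its argument "rows" is a list that holds one entry, the list of rows, each a list of 4 numbers: the shift along the world's x, y, z in cm, then the turn about the world's z in rad. A call has 1 to 8 rows; each row is the pose to reach, as a shift and turn from the pose commanded when the call began; what a row does not reach only later rows make up. A row lasts 1/8 s, in which the tool goes at most 62.5 mm and 10.7 degrees, less where a joint would pass 70% of its speed; a pose out of reach is approached as far as the arm can. A call with a gripper value outside its range is refused whole. "grip" is the closure in counts, from 0 (fully open) to 255 (shut), set as the call begins (left out, the last holds). The fingers move at their own pace and stop on an object; "newtons" is the grip in N (left out, the last holds). Time passes only in rows, so rows that repeat a pose let the fingers close. It gives the time, the measured TCP pose, the force, the opening and the grip force at its end, in the units of the state.
- env.get_state(): the state, without advancing time (a new reading comes with each control period).
- env.capture(name): name is "scene" or "top"; returns a dict with "frame" (384x512x3 uint8, red, green, blue), "K" (3x3 intrinsics, pixels), "view" (4x4, takes a point from world to camera coordinates). Camera axes: x right, y up, looking along -z (the intrinsics and any distortion apply to the point x, -y, -z); pixel columns grow to the right and rows downward; lengths in m; the calibration is good to about 2 mm. A picture is of the moment at which its call begins. There is no depth.
- env.finish_job(): hands the job in; it is judged then, once.
The state is a dict: "time_s": time; "joint_positions": joint angles; "dq": joint speeds; "joint_torque": joint torques, N m; "tool_pos": TCP position; "tool_rot": TCP orientation; "wrist_force": force on the tool from outside, world axes, zero at the start; "ft_torque": the same for the moment, N m; "grip_width": finger opening in m; "grasp_force": force on a finger pad.
Only numpy, scipy, OpenCV 4.12 (cv2) and the standard library are available. Lean on these libraries where they do the work, as an engineer would, in place of code of your own. Each camera call takes 0.05 s, during which the arm holds its last target. There are 200 camera calls.

### The job

Open the squat white jar of lock degreaser one-handed: slide the jar right back against the rear fence of the plywood wedge stop it stands in, then push the tapered wooden wedge (not the plain straight offcut), thin end first, into the gap between the jar and the slanting fence until it is tight, so that the jar can neither shift nor turn. Then press the child-resistant cap right down and, keeping it down, turn it anticlockwise past its catches until it is free, lift it off and set it down the right way up on the bare worktop. Leave the jar standing tight in the stop with its wedge, and the oil bottle, the two lock cylinders and the offcut where they are.

Things in the scene. Friction and masses are not known exactly. Their poses are not given: they have to be found in the camera images.
- wedge_stop: Fixed plywood board 9 mm thick with three wooden fences on it, tops 39 mm above the worktop. Origin: on the worktop under the centre of the jar's home. +x points in, away from the open front; +y left. Board spans x -114..+62, y -99..+69 mm. Inner faces: rear fence x = +38; left fence y = +38 (x -68..+38); fences 18 mm thick.
- gap_mouth (a point): Fixed point of the stop at x -73, y -53, z 27 mm of its frame, axes as the stop's: mid mouth of the gap between a homed jar (right face y = -38) and the slanting right fence, whose inner face runs from (-73, -67.5) to (+38, -51) mm of the stop. The gap narrows from 29 mm here to 13 mm at the rear.
- wedge_home (a point): Fixed point of the stop at x -42, y -50.5, z 27 mm of its frame, axes as the stop's: where wedge_center lies when the wedge is tight (its thick end then at x = -102, its x along the stop's x).
- jar_center (a point): Loose squat white square jar, about 0.45 kg, on the board: body 76 x 76 x 44 mm high; this point is its middle, 22 mm above its underside. Home when at x 0, y 0 of the stop; starts 15 to 45 mm short of the rear fence, slightly askew. z up; x is where the locked cap's bar points.
- neck_rim (a point): Centre of the jar's foil-sealed mouth, on top of the round neck, 42 mm above jar_center. Under the cap three hooks on the neck hold three lugs in the cap: it turns only 3 degrees until pressed down 4 mm (11 N). Held down it turns anticlockwise from above; free past 38 degrees, stop at 85 (60 is a good turn). Let go there, it rises 5 mm and lifts straight off.
- cap_center (a point): Loose grey cap on the jar: 62 mm diameter, 27 mm high plus the bar on top. This point is on its axis 18 mm above its lower edge and 9 mm below its flat top; locked, it is 46 mm above jar_center. z up, x along the bar, which lies along the jar's x when locked. A spring in it pushes up with 7 N when locked, 13 N when pressed 6 mm, where it bottoms on the jar.
- bar_end (a point): Point 25 mm out from the cap's axis in its +x, half-way up the upright bar across the cap's flat top: bar 54 long, 10 thick, 9 mm high, its top 18 mm above cap_center. Fingertips set on the flat top on both sides of the bar can press the cap and turn it without gripping.
- wedge_center (a point): Loose waxed (slippery) wooden wedge on the worktop, 120 long, 36 high, 34 mm thick at one end, 16 at the other (rounded nose), 70 g. This point: middle of its length, half-way up. x points along it to the thin end, z up. +y face straight, at y +12.5, goes against the jar; -y face tapers from y -21.5 (thick end) to -3.5 mm. 15 to 20 N on the thick end drives it tight.
- offcut_center (a point): Centre of a plain straight wooden offcut, 120 x 40 x 36 mm, same wood as the wedge but too thick for the gap; x along it. To be left alone.
- oil: Oil bottle with red spout, 39 mm diameter, 150 mm high, standing near the stop; origin at its foot. To be left alone.
- lock_a: Steel-grey lock cylinder lying flat, 70 (x) x 31 (y) x 17 mm high; origin under its middle. To be left alone.
- lock_b: Brass lock cylinder lying flat, 70 (x) x 31 (y) x 17 mm high; origin under its middle. To be left alone.
Not all that is in view belongs to the job. What is shaped like the part that bears jar_center but green or purple is not meant.

How it is judged:
By the outcome, as a careful person would: the job done as asked, in the order asked, and still so for the second after the job is handed in, with the robot touching nothing.
It also fails if it takes over 72 s, if anything falls off the work surface, if the arm or the gripper's body presses on something with over 40 N, if the wrist force passes 120 N, or if a joint passes its speed limit or range.

## Working session

There is one attempt and no reset: what is moved stays moved. The work goes in short steps, Python scripts to look and compute and a tool call to move; the robot and the scene stay as the last step left them, time stands still between calls to the robot, and variables do not carry over. Pictures are saved under pics/ and viewed, at most 10 in all, crops included, and the job is handed in when it is done.

Besides the shell and the picture viewer there is one more tool, called after "Request:" as name([rows], argument=value, ...), one row to a line, values as JSON. play_rows: Moves the arm, as the interface text tells. Its arguments: {"type":"object","properties":{"rows":{"type":"array"},"grip":{"type":"number"},"newtons":{"type":"number"}},"required":["rows"]}

```bash
mkdir -p pics; ls; python3 - <<'E'
from station import env
import cv2,numpy as np
for n in ("scene","top"):
    c=env.capture(n); cv2.imwrite(f"pics/{n}0.png",cv2.resize(c["frame"][:,:,::-1],(800,600),interpolation=cv2.INTER_CUBIC)); print(n,c["K"].round(1).tolist(),c["view"].round(4).tolist(),[k for k in c])
s=env.get_state();print({k:np.round(v,3).tolist() for k,v in s.items()})
E
```

```text
pics
scene [[446.9, 0.0, 259.6], [0.0, 446.9, 187.4], [0.0, 0.0, 1.0]] [[0.9043, -0.4266, -0.0173, -0.4987], [0.1931, 0.3723, 0.9078, -0.1958], [-0.3808, -0.8242, 0.419, -1.3004], [0.0, 0.0, 0.0, 1.0]] ['frame', 'K', 'view']
top [[347.0, 0.0, 253.4], [0.0, 347.0, 193.8], [0.0, 0.0, 1.0]] [[0.0105, -0.9998, -0.0183, 0.0112], [0.981, 0.0068, 0.1938, -0.5538], [-0.1937, -0.02, 0.9809, -0.8176], [0.0, 0.0, 0.0, 1.0]] ['frame', 'K', 'view']
{'time_s': 0.1, 'joint_positions': [-1.171, 0.629, 0.038, 1.518, -0.027, 0.996, -0.02], 'dq': [0.002, -0.003, 0.001, -0.003, 0.002, -0.001, 0.001], 'joint_torque': [0.003, -55.078, 1.147, -18.711, -0.052, 0.019, 0.0], 'tool_pos': [0.292, 0.58, 0.205], 'tool_rot': [[-0.893, 0.449, -0.001], [0.449, 0.893, -0.001], [-0.0, -0.002, -1.0]], 'wrist_force': [-0.286, 0.134, -0.487], 'ft_torque': [-0.015, 0.006, -0.022], 'grasp_force': 0.0, 'grip_width': 0.093}
```

View pics/scene0.png

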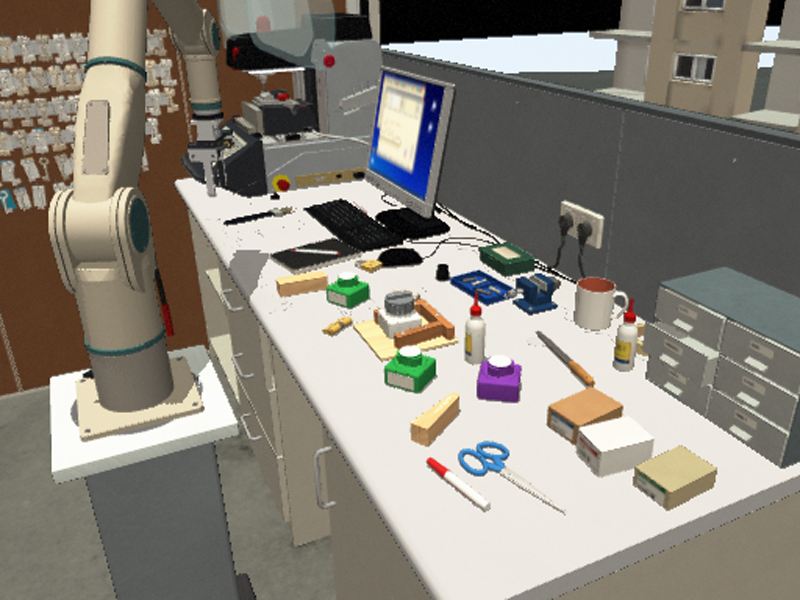

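View pics/top0.png

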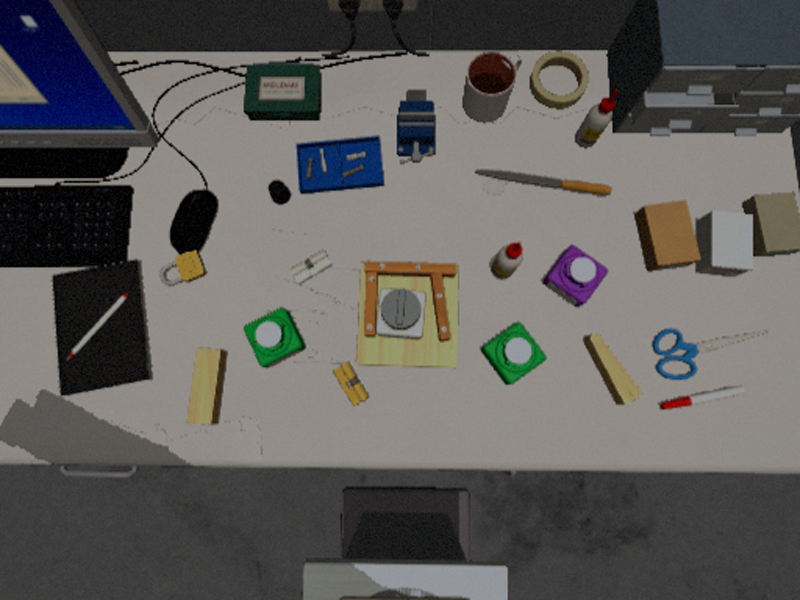

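```bash
cat > h.py <<'E'
from station import env
import cv2,numpy as np
def crop(f,x0,y0,w,h,s,name=None):
    o=cv2.resize(f[y0:y0+h,x0:x0+w],None,fx=s,fy=s,interpolation=cv2.INTER_CUBIC)
    for i in range(0,w,10):
        cv2.putText(o,str(x0+i),(i*s,8),0,.3,(255,0,0),1); cv2.line(o,(i*s,10),(i*s,15),(255,0,0),1)
    for i in range(0,h,10):
        cv2.putText(o,str(y0+i),(0,i*s+4),0,.3,(255,0,0),1); cv2.line(o,(20,i*s),(25,i*s),(255,0,0),1)
    return o
def save(name,ims):
    H=max(i.shape[0] for i in ims)
    cv2.imwrite(name,np.hstack([np.pad(i,((0,H-i.shape[0]),(0,4),(0,0))) for i in ims])[:,:,::-1])
def px(c,P):
    P=np.atleast_2d(P); q=P@c["view"][:3,:3].T+c["view"][:3,3]
    return np.c_[c["K"][0,2]+c["K"][0,0]*q[:,0]/-q[:,2], c["K"][1,2]+c["K"][1,1]*q[:,1]/q[:,2]]
def world(c,uv,z):
    uv=np.atleast_2d(uv); K=c["K"]; R=c["view"][:3,:3]; t=c["view"][:3,3]
    d=np.c_[(uv[:,0]-K[0,2])/K[0,0],-(uv[:,1]-K[1,2])/K[1,1],-np.ones(len(uv))]@R
    o=-R.T@t; return o+d*((z-o[2])/d[:,2])[:,None]
E
python3 - <<'E'
from h import *
c=env.capture("top"); f=c["frame"]
save("pics/a.png",[crop(f,225,163,74,75,6),crop(f,368,208,46,56,7)])
c=env.capture("scene"); f=c["frame"]
save("pics/b.png",[crop(f,222,178,74,56,7),crop(f,256,246,44,42,6)])
E
```

```text
(no output)
```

View pics/a.png

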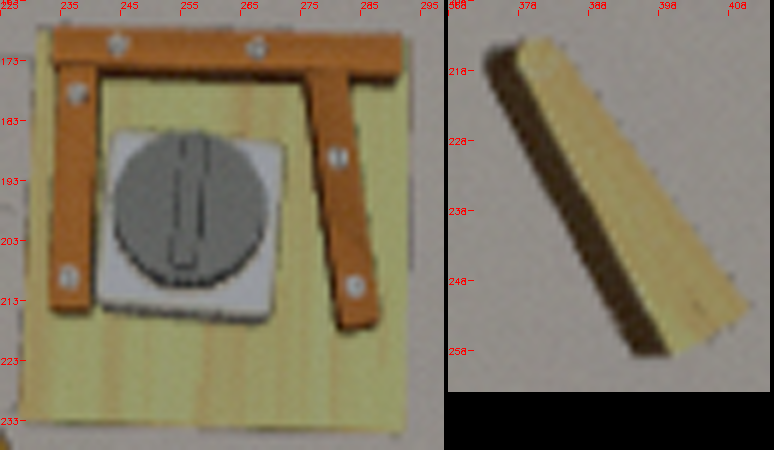

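View pics/b.png

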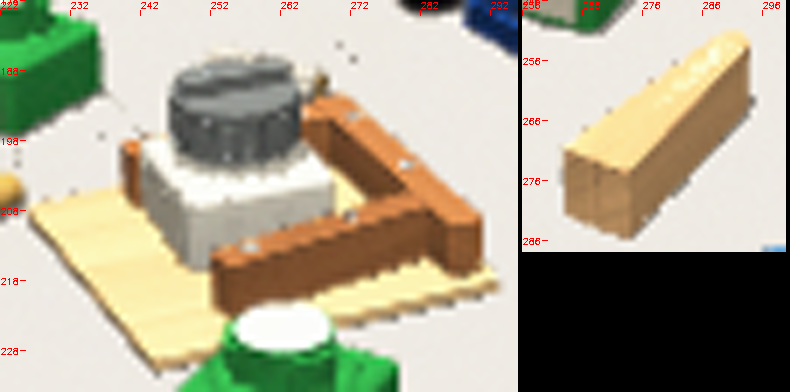

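```bash
cat >> h.py <<'E'
from scipy.optimize import least_squares
def fit(c,loc,uv,p0):
    loc=np.array(loc,float); uv=np.array(uv,float)
    def w(p):
        cs,sn=np.cos(p[2]),np.sin(p[2])
        return np.c_[p[0]+cs*loc[:,0]-sn*loc[:,1],p[1]+sn*loc[:,0]+cs*loc[:,1],loc[:,2]]
    r=least_squares(lambda p:(px(c,w(p))-uv).ravel(),p0,loss="soft_l1",x_scale=[.01,.01,.01]); return r.x,r.fun.reshape(-1,2).round(1).tolist()
E
python3 - <<'E'
from h import *
c=env.capture("top")
A=lambda l:np.array(l)/6+[225,163]
B=lambda l:(np.array(l)-[448,0])/7+[368,208]
m=lambda l:np.array(l)/1000
S=fit(c,m([[-114,69,9],[-114,-99,9],[-68,38,39],[-68,56,39],[38,-51,39],[38,38,39],[-73,-67.5,39]]),A([[22,420],[404,431],[94,306],[52,306],[304,76],[100,68],[338,322]]),[.55,0,0])
print("stop",S)
J=fit(c,m([[-38,38,53],[-38,-38,53],[38,-38,53],[38,38,53]]),A([[100,302],[268,314],[284,143],[112,130]]),[.55,0,0]);print("jar",J)
W=fit(c,m([[60,12.5,36],[60,-3.5,36],[-60,-21.5,36],[-60,12.5,36]]),B([[520,52],[555,42],[750,305],[668,353]]),[.5,-.5,.5]);print("wedge",W)
print("cap", world(c,A([[190,207]]),.082), world(c,A([[192,138],[184,268]]),.095))
C=env.capture("scene")
cs,sn=np.cos(S[0][2]),np.sin(S[0][2])
def sp(x,y,z): return [S[0][0]+cs*x/1e3-sn*y/1e3,S[0][1]+sn*x/1e3+cs*y/1e3,z/1e3]
print("scene pred boardBL,BR,fence front slant inner", (px(C,[sp(-114,69,9),sp(-114,-99,9),sp(-73,-67.5,39),sp(38,38,39)])).round(1).tolist())
print("oil",world(c,[[505/1.5625,272/1.5625]],0.02), "locks",world(c,[[312/1.5625,267/1.5625],[350/1.5625,384/1.5625]],.017))
print("greens",world(c,[[518/1.5625,350/1.5625],[575/1.5625,272/1.5625],[274/1.5625,335/1.5625]],.06))
E
```

```text
stop (array([ 0.57099799,  0.01014224, -0.01726609]), [[-0.4, 0.2], [0.9, 0.1], [-0.5, 0.3], [-0.6, 0.1], [0.3, -1.2], [-0.1, -0.7], [0.6, 0.7]])
jar (array([ 0.53845508,  0.00736622, -0.07084017]), [[-1.3, 0.4], [1.2, 0.8], [0.7, -0.5], [-0.6, -0.6]])
wedge (array([ 0.45630905, -0.33197833,  0.4115964 ]), [[-0.9, -0.9], [-0.2, -2.0], [0.9, 2.1], [0.2, 0.7]])
cap [[0.53917576 0.00745046 0.082     ]] [[0.5648678  0.00675546 0.095     ]
 [0.51218386 0.00947224 0.095     ]]
scene pred boardBL,BR,fence front slant inner [[225.0, 207.5], [243.6, 229.6], [251.4, 214.2], [268.7, 194.6]]
oil [[ 0.61471315 -0.16652214  0.02      ]] locks [[0.62237208 0.1606158  0.017     ]
 [0.42549747 0.09037485 0.017     ]]
greens [[ 0.47871603 -0.17578964  0.06      ]
 [ 0.60502606 -0.2710706   0.06      ]
 [ 0.49926357  0.20871955  0.06      ]]
```

Request:
play_rows([
  [[4,-15,0,-0.7],[8,-30,0,-1.4],[16.5,-57.4,0,-2.694],[16.5,-57.4,0,-2.694],[16.5,-57.4,0,-2.694],[16.5,-57.4,0,-2.694],[16.5,-57.4,0,-2.694],[16.5,-57.4,0,-2.694]],
], grip=255, newtons=20)

```text
time_s: 1.3
tool_pos: [0.4301, 0.0985, 0.2059]
tool_rot: [[0.39, 0.921, 0.001], [0.921, -0.39, 0.001], [0.001, 0.001, -1.0]]
wrist_force: [0.4, 0.1, -0.1]
grip_width: 0.017
grasp_force: 0.0
```

Request:
play_rows([
  [[3.0,-9.0,0,-1.1],[3.0,-9.0,0,-1.1],[3.0,-9.0,-8,-1.1],[3.0,-9.0,-8,-1.1],[3.0,-9.0,-8,-1.1],[3.0,-9.0,-8,-1.1],[3.0,-9.0,-8,-1.1],[3.0,-9.0,-8,-1.1]],
])

```text
time_s: 2.3
tool_pos: [0.4597, 0.0103, 0.1256]
tool_rot: [[0.997, 0.079, 0.0], [0.079, -0.997, 0.0], [0.0, -0.0, -1.0]]
wrist_force: [0.4, 0.0, -0.2]
grip_width: 0.0005
grasp_force: 0.0
```

Request:
play_rows([
  [[0.5,-0.2,-4,-0.095],[0.5,-0.2,-8,-0.095],[0.5,-0.2,-10.2,-0.095],[0.5,-0.2,-10.2,-0.095],[2,-0.2,-10.2,-0.095],[3,-0.2,-10.2,-0.095],[3.5,-0.2,-10.2,-0.095],[3.5,-0.2,-10.2,-0.095]],
])

```text
time_s: 3.3
tool_pos: [0.4937, 0.0084, 0.0237]
tool_rot: [[1.0, -0.019, -0.001], [-0.019, -1.0, 0.001], [-0.001, -0.001, -1.0]]
wrist_force: [-2.9, 0.0, 2.9]
grip_width: 0.0002
grasp_force: 1.4
```

Contact around x ≈ 0.49. Continue pushing gently.

Request:
play_rows([
  [[0.5,0,0,0],[1,0,0,0],[1.5,0,0,0],[2,0,0,0],[2.3,0,0,0],[2.6,0,0,0],[2.6,0,0,0],[2.6,0,0,0]],
])

```text
time_s: 4.3
tool_pos: [0.5193, 0.0084, 0.0234]
tool_rot: [[1.0, -0.019, -0.002], [-0.019, -1.0, 0.001], [-0.002, -0.001, -1.0]]
wrist_force: [-5.0, -0.5, 3.7]
grip_width: 0.0004
grasp_force: 2.7
```

Request:
play_rows([
  [[0.2,0,0,0],[0.4,0,0,0],[0.6,0,0,0],[0.8,0,0,0],[0.8,0,0,0],[0.8,0,0,0]],
])

```text
time_s: 5.05
tool_pos: [0.5242, 0.0085, 0.0231]
tool_rot: [[1.0, -0.019, -0.007], [-0.019, -1.0, 0.002], [-0.007, -0.002, -1.0]]
wrist_force: [-11.8, -0.3, 8.9]
grip_width: 0.0003
grasp_force: 5.8
```

Request:
play_rows([
  [[0.4,0,0,0],[0.8,0,0,0],[0.8,0,0,0],[0.8,0,0,0]],
])

```text
time_s: 5.55
tool_pos: [0.5241, 0.0088, 0.0224]
tool_rot: [[1.0, -0.02, -0.021], [-0.02, -1.0, 0.005], [-0.021, -0.004, -1.0]]
wrist_force: [-24.8, -1.1, 20.3]
grip_width: 0.0004
grasp_force: 13.0
```

```bash
python3 - <<'E'
from h import *
print(env.get_state()["wrist_force"])
c=env.capture("scene"); save("pics/c.png",[crop(c["frame"],222,160,74,76,7)])
E
```

```text
[-24.7669456   -1.07930796  20.32951352]
```

Request:
play_rows([
  [[-3,0,0.2,0],[-5,0,1,0],[-6,-3,10,0],[-8,-9,12,0],[-8,-15,12,0.2],[-8,-20,12,0.43],[-8,-20,12,0.43],[-8,-20,12,0.43]],
], grip=0)

```text
time_s: 6.6
tool_pos: [0.458, -0.1939, 0.1441]
tool_rot: [[0.918, 0.396, 0.004], [0.396, -0.918, -0.002], [0.003, 0.003, -1.0]]
wrist_force: [-0.3, 1.1, 0.4]
grip_width: 0.0765
grasp_force: 0.0
```

```bash
python3 - <<'E'
from h import *
c=env.capture("scene"); m=lambda l:np.array(l)/1000
B=lambda l:(np.array(l)-[522,0])/6+[255.5,245.5]
W=fit(c,m([[-60,12.5,36],[-60,-21.5,36],[58,-3.5,36],[-60,-21.5,0],[58,-3.5,0]]),B([[565,150],[632,172],[748,42],[632,238],[752,102]]),[.45,-.33,.4]);print("wedge",W)
s=env.get_state(); print(s["tool_pos"],s["joint_positions"])
t=env.capture("top")
save("pics/d.png",[crop(t["frame"],225,163,74,75,5),crop(t["frame"],368,208,46,56,8)])
E
```

```text
wedge (array([ 0.4596329 , -0.32608826,  0.47161349]), [[0.3, -0.6], [-0.2, 0.4], [0.4, -0.9], [-0.1, 0.9], [-0.4, 0.1]])
[ 0.45777614 -0.19222844  0.14373659] [-0.05629249  0.56792673  0.59157176  2.01696695 -0.48810989  0.69535659
 -0.31630613]
```

View pics/d.png

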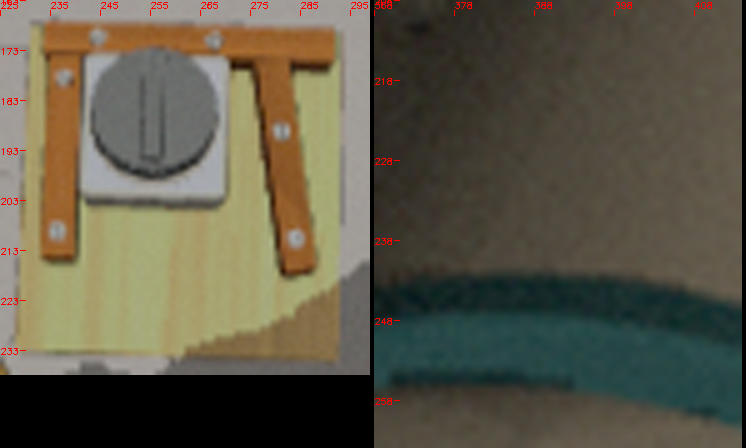

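Request:
play_rows([
  [[-1.2,-5,0,0.05],[-2.5,-10,0,0.05],[-3.8,-16,0,0.05],[-3.8,-16,-4,0.05],[-3.8,-16,-9,0.05],[-3.8,-16,-9,0.05],[-3.8,-16,-9,0.05],[-3.8,-16,-9,0.05]],
], grip=80)

```text
time_s: 7.7
tool_pos: [0.42, -0.3525, 0.0554]
tool_rot: [[0.895, 0.445, 0.003], [0.445, -0.895, -0.002], [0.001, 0.003, -1.0]]
wrist_force: [0.5, -0.3, -0.1]
grip_width: 0.0642
grasp_force: 0.0
```

```bash
python3 - <<'E'
from h import *
s=env.get_state(); print(s["tool_pos"],s["tool_rot"].round(3).tolist(),s["grip_width"])
c=env.capture("scene"); save("pics/e.png",[crop(c["frame"],235,215,76,80,7)])
E
```

```text
[ 0.42002905 -0.35247212  0.05538388] [[0.895, 0.445, 0.003], [0.445, -0.895, -0.002], [0.001, 0.003, -1.0]] 0.06423264684275386
```

View pics/e.png

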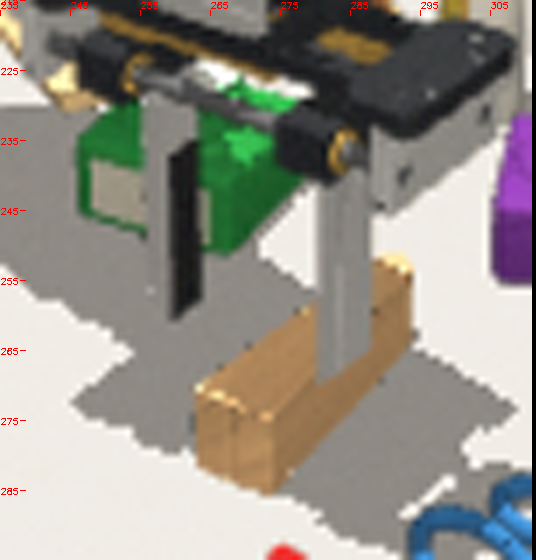

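Request:
play_rows([
  [[0,0,-2.5,0],[0,0,-4.7,0],[0,0,-4.7,0],[0,0,-4.7,0]],
])

```text
time_s: 8.25
tool_pos: [0.4192, -0.3525, 0.0077]
tool_rot: [[0.896, 0.445, 0.001], [0.445, -0.896, -0.001], [0.001, 0.002, -1.0]]
wrist_force: [0.8, -0.3, -0.0]
grip_width: 0.0647
grasp_force: 0.0
```

Request:
play_rows([
  [[0,0,0,0],[0,0,0,0],[0,0,0,0],[0,0,0,0],[0,0,2,0],[0,0,5,0],[0,0,5,0],[0,0,5,0]],
], grip=255, newtons=40)

```text
time_s: 9.25
tool_pos: [0.4184, -0.3513, 0.0559]
tool_rot: [[0.896, 0.445, -0.0], [0.445, -0.896, 0.001], [-0.0, -0.001, -1.0]]
wrist_force: [0.3, 0.2, -0.3]
grip_width: 0.0323
grasp_force: 39.8
```

```bash
python3 - <<'E'
from h import *
c=env.capture("scene"); save("pics/f.png",[crop(c["frame"],235,215,76,80,7)])
E
```

```text
(no output)
```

View pics/f.png

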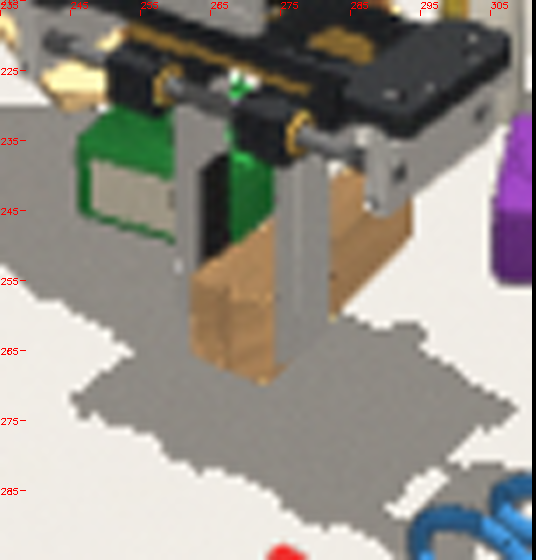

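```bash
python3 - <<'E'
from h import *
c=env.capture("scene"); m=lambda l:np.array(l)/1000
B=lambda l:np.array(l)/7+[234.5,214.5]
W=fit(c,m([[-60,12.5,48],[-60,-21.5,48],[58,-3.5,48],[-60,12.5,84],[58,-3.5,84]]),B([[192,352],[266,384],[411,236],[193,278],[411,168]]),[.45,-.33,.4]);print("wedge",W)
s=env.get_state();p=s["tool_pos"];R=s["tool_rot"];print(p,R.round(3).tolist(),s["grip_width"])
y=W[0][2];d=p[:2]-W[0][:2];print("grasp local",np.array([[np.cos(y),np.sin(y)],[-np.sin(y),np.cos(y)]])@d)
E
```

```text
wedge (array([ 0.45842002, -0.32452759,  0.45086456]), [[0.0, 0.8], [-0.1, 1.0], [0.1, -0.3], [-0.3, -0.4], [0.3, -1.9]])
[ 0.41805106 -0.35122502  0.05551883] [[0.896, 0.445, -0.001], [0.445, -0.896, 0.001], [-0.001, -0.002, -1.0]] 0.03197830822022356
grasp local [-0.04796816 -0.00643905]
```

Request:
play_rows([
  [[0,0,5,0],[0,0,9,0],[0.3,6,9,-0.1],[0.6,12,9,-0.25],[1.1,18,9,-0.4],[1.6,24,9,-0.478],[1.6,30.5,9,-0.478],[1.6,30.5,9,-0.478]],
])

```text
time_s: 10.35
tool_pos: [0.4335, -0.0409, 0.1452]
tool_rot: [[1.0, -0.007, -0.004], [-0.007, -1.0, 0.002], [-0.004, -0.002, -1.0]]
wrist_force: [0.6, -1.4, -1.0]
grip_width: 0.0321
grasp_force: 39.8
```

Request:
play_rows([
  [[0,0,0,0],[0,0,-3,0],[0,0,-6,0],[0,0,-8,0],[0,0,-8,0],[0,0,-8,0]],
])

```text
time_s: 11.1
tool_pos: [0.4349, -0.0486, 0.067]
tool_rot: [[1.0, -0.02, 0.001], [-0.02, -1.0, -0.001], [0.001, 0.001, -1.0]]
wrist_force: [0.9, 0.5, -0.8]
grip_width: 0.0319
grasp_force: 39.8
```

```bash
python3 - <<'E'
from h import *
s=env.get_state(); print(s["tool_pos"],s["tool_rot"].round(3).tolist(),s["grip_width"])
c=env.capture("scene");t=env.capture("top"); save("pics/g.png",[crop(c["frame"],215,170,80,70,6),crop(t["frame"],240,163,60,80,5)])
E
```

```text
[ 0.43491533 -0.04856524  0.06700051] [[1.0, -0.02, 0.001], [-0.02, -1.0, -0.001], [0.001, 0.001, -1.0]] 0.03189904924497369
```

View pics/g.png

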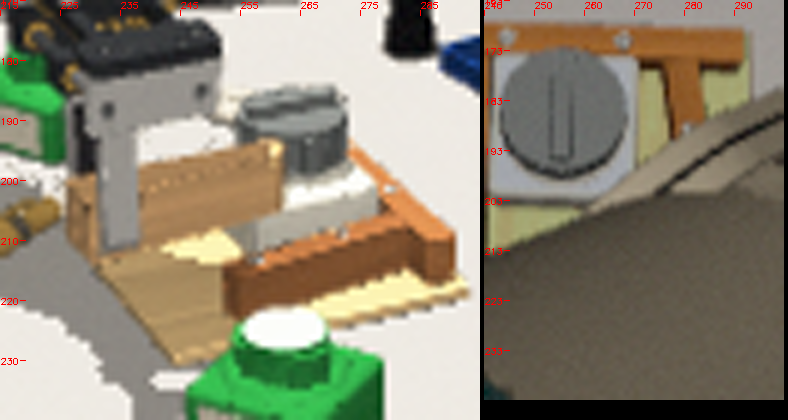

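```bash
python3 - <<'E'
from h import *
c=env.capture("scene")
print(px(c,[[.5369,-.0502,.059],[.5369,-.0502,.095],[.4349-.016,-.0486-.0178,.059]]), "meas 261.5,204.2 ; 261.5,194.5; thick end bottom right ~231.5,214?")
print(px(c,[[.5469,-.0502,.059],[.5369,-.0402,.059]]))
print(world(c,[[261.5,204.2]],.059),world(c,[[261.5,194.5]],.095))
E
```

```text
[[261.82403176 205.21571831]
 [261.65195195 195.14516542]
 [229.6116733  215.295067  ]] meas 261.5,204.2 ; 261.5,194.5; thick end bottom right ~231.5,214?
[[264.61959491 204.57062894]
 [260.49360214 203.96437231]]
[[ 0.53907536 -0.04321026  0.059     ]] [[ 0.53850901 -0.04569843  0.095     ]]
```

Request:
play_rows([
  [[0,0.1,-1.5,0],[0,0.1,-2.5,0],[0,0.1,-3.5,0],[0,0.1,-4.5,0],[0,0.1,-4.8,0],[0,0.1,-4.8,0]],
])

```text
time_s: 12.0
tool_pos: [0.434, -0.0461, 0.0182]
tool_rot: [[1.0, -0.018, -0.001], [-0.018, -1.0, -0.0], [-0.001, 0.0, -1.0]]
wrist_force: [-1.2, -1.1, 0.8]
grip_width: 0.0312
grasp_force: 39.9
```

```bash
python3 - <<'E'
from h import *
c=env.capture("scene");t=env.capture("top"); save("pics/i.png",[crop(c["frame"],218,175,72,60,11)])
E
```

```text
(no output)
```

View pics/i.png

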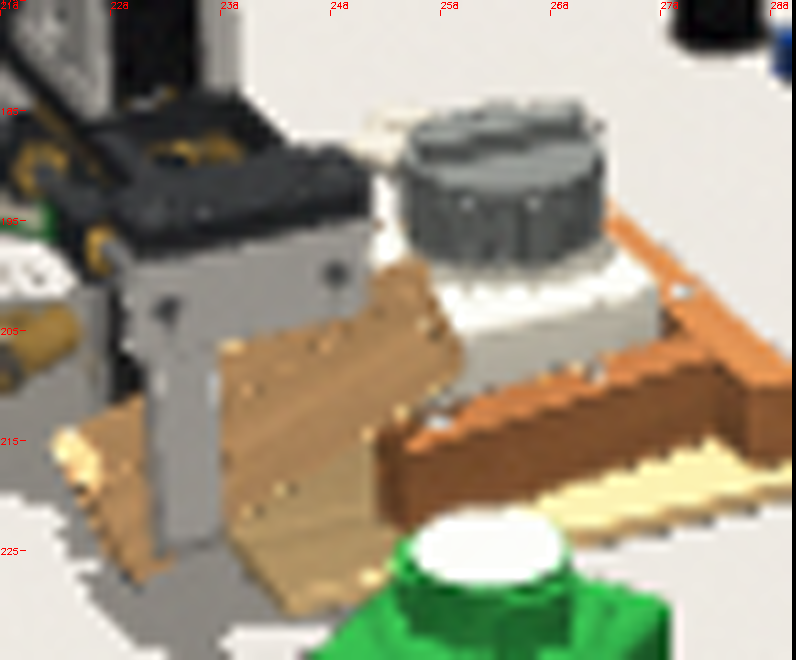

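Request:
play_rows([
  [[-0.3,-0.2,2,0],[-0.8,-0.2,4,0],[-1.1,-0.1,4,0],[-1.1,-0.1,4,0],[-1.1,-0.1,4,0]],
])

```text
time_s: 12.72
tool_pos: [0.4233, -0.0467, 0.0579]
tool_rot: [[1.0, -0.017, -0.001], [-0.017, -1.0, 0.0], [-0.001, -0.0, -1.0]]
wrist_force: [-1.4, -0.7, -1.1]
grip_width: 0.0311
grasp_force: 39.9
```

```bash
cat >> h.py <<'E'
def asc(f,x0,y0,w,h):
    # coarse colour classes: . light  w wood  o fence  G green  # dark  g grey
    hsv=cv2.cvtColor(f,cv2.COLOR_RGB2HSV).astype(int)
    for v in range(y0,y0+h):
        r=""
        for u in range(x0,x0+w):
            H,S,V=hsv[v,u]
            r+= "#" if V<60 else ("." if V>180 else "g") if S<60 else "G" if 40<H<90 else "o" if H<13 else "w" if V<200 else "W"
        print(v,r)
E
python3 - <<'E'
from h import *
s=env.get_state(); print(s["tool_pos"],s["grip_width"])
c=env.capture("scene"); asc(c["frame"],218,178,62,48)
E
```

```text
[ 0.42333498 -0.04670912  0.0579009 ] 0.031067581912463334
178 ww######gg###wwgggggggggggggg................................g
179 gww#####ggggggggggg#gggggggg##................................
180 gg#####ggggggggg#ggggg#gggg###................................
181 ##ggg##gg#g#ggg#gggggg########................................
182 ###gg##gggggg#g###############g...............................
183 G####w##ggg###############gggg................................
184 G###wWw##############gggggggggg....................gg.........
185 G###wwgg########gggggggggggggg...........gggggggggggg.........
186 G###wgggg##ggggggggggggggggggg........ggggggggggggggggg.......
187 GG##wwgggggggggggggggggggggggg.......ggggggggggggggggg........
188 GGG##wwggggggggggggggggggggggg..WWw..gggggggggggggggggg.......
189 gggGggggggggggggggggggggggggggWwwwwwggggggggggggggggggg.......
190 gggGggggggggggggggggggggggggggwwwwwwwgggggggggggggggggg.......
191 gggGgg#gggggggggggggggggggggggwwwwwwwgggggggggggggggggg.......
192 gggGgg#gggggggggggggggggggggwwwwwwwwwgggggggggggggggggg.......
193 gggGgg#ggggggggggggggggwwwwwwWww
[... 1474 characters left out ...]
wWwoWWWoowwooowwwwwwoowowowwww
216 gggggggwwwwwggwwwwwwwwwwwwwwwwwwwwwowwwwwwwowwwwwwwwwwwwwwwwwW
217 ggggggggwwgggggwwwwwwwwwwwwwwwwwwwwowwwwwwowowwowowowwwwwwWWWW
218 ggggggggggggggggwwwwwwwwwwwwwwwwwwwwwowwowwwowwowwwwwwwWWWWWWW
219 ggggggggggggggggwwwwwwwwwwwwwwwwwwwowwwwwwwowwowwwwWWWWWWWWWWW
220 gggggggggggggggggwwwwwwwwwwwwwwwwwwwowowwwowwwwwwWWWWWWWWWWWWW
221 ggggggggggggggggggwwwwwwwwwwwwwwwwwwwwwwww.......WWWWWWWWWWWWw
222 .ggggggggggggggggggwwwwwwwwwwwwwwwwwwww...........WWWWWWWwwwww
223 ....ggggggggggggggggwwwwwwwwwwwwwwwwww.............wWwwwwwggg.
224 ...ggggggggggggggggggwwwwwwwwwwwwwwWGG.............Gwwwg......
225 ....gggggggggggggggggwwwwwwwwwwwwwWWGG.............G..........
```

```bash
python3 - <<'E'
from h import *
from scipy.spatial.transform import Rotation as Ro
c=env.capture("scene"); p=env.get_state()["tool_pos"]+[0,0,.019]
loc=np.array([[58,-3.5,-18],[58,-3.5,18],[-60,-21.5,-18],[-60,12.5,18]])/1e3
uv=np.array([[257.5,197],[254.5,188.7],[227.5,217.2],[219.5,203]])
def f(q,ret=0):
    g=np.array([q[2],q[3],.0087]); R=Ro.from_euler("ZY",[q[0],-q[1]]).as_matrix()
    P=(loc-g)@R.T+p
    return P if ret else np.r_[(px(c,P)-uv).ravel(),(q[2]+.044)/.003,(q[3]+.0037)/.001,(q[0]+.018)/.1]
r=least_squares(f,[0,.2,-.044,-.0037],x_scale=[.1,.1,.01,.01]); print(r.x,r.fun.round(1)); print(f(r.x,1).round(4).tolist())
E
```

```text
[ 0.03588744  0.32832598 -0.04327833 -0.00470488] [ 0.5  0.7  0.1  0.1  1.4  1.5  1.1  2.4  0.2 -1.   0.5]
[[0.5278, -0.042, 0.0844], [0.5162, -0.0424, 0.1185], [0.4168, -0.064, 0.0463], [0.404, -0.0304, 0.0804]]
```

Request:
play_rows([
  [[1,-0.6,0,0],[1.1,-0.6,-1,0],[1.1,-0.6,-2,0],[1.1,-0.6,-3,0],[1.1,-0.6,-3.9,0],[1.1,-0.6,-3.9,0],[1.1,-0.6,-3.9,0]],
])

```text
time_s: 13.7
tool_pos: [0.4345, -0.053, 0.0195]
tool_rot: [[1.0, -0.017, 0.0], [-0.017, -1.0, -0.0], [0.0, 0.0, -1.0]]
wrist_force: [0.3, -0.6, -0.7]
grip_width: 0.031
grasp_force: 39.9
```

Request:
play_rows([
  [[0,0,0,0],[0,0,0,0],[0,0,0,0],[0,0,0,0]],
], grip=152)

```text
time_s: 14.2
tool_pos: [0.4347, -0.0528, 0.0196]
tool_rot: [[1.0, -0.017, 0.0], [-0.017, -1.0, -0.0], [0.0, 0.0, -1.0]]
wrist_force: [0.2, 0.3, 0.7]
grip_width: 0.0382
grasp_force: 0.0
```

```bash
python3 - <<'E'
from h import *
s=env.get_state(); print(s["tool_pos"],s["grip_width"])
c=env.capture("scene"); asc(c["frame"],222,186,62,46)
E
```

```text
[ 0.43466833 -0.05283084  0.01955666] 0.03824746221367213
186 #w###g###############g............ggggggggggggggggg...........
187 ##w###g###############g..........ggggggggggggggggg............
188 ww######g####wwwwww###gg...g.....gggggggggggggggggg...........
189 www#####ggww#ww#www##ggggggggg..ggggggggggggggggggg...........
190 gg#######g######ggggggggggg#ggggggggggggggggggggggg...........
191 ggg#######ggggggggggggggg#ggg#ggggggggggggggggggggg...........
192 wgg#g####gggggggggggggggg#gg###.ggggggggggggggggggg...........
193 GGgggg##ggg#gggggggggggg#######.gggggggggggggggggggW..........
194 GG##gg##gggg##ggggg############.gggggggggggggggggggWW.........
195 GG########gggg##############ggg.ggggggggggggggggggwWWW........
196 GG####w################gggggggg..ggggggggggggggggggWWWW.......
197 gg###www##########ggggggggggggg..gggggggggggggggggggWWWW......
198 ..g##wwgg#####gggggggggggggggg....ggggggggggggggggg..WWWW.....
199 ..gg#wwggggggggggggggggggggggggwwW..gggggggggggg.......WWW....
200 ...gg#wwggggggggggggggggggggggwwww....g.gg..g..........WWooW..
201 ..g.g###ggggggggggggggggggggggwww
[... 1339 characters left out ...]
wwowww......WWWWWWWWWWWWWwwwww
222 ..gWWWWwwwwgggggggwwwwwwwwwwwwwwwww...........WWWWWWWwwwwwwgg.
223 ..ggwWwwwwwgggggggwwwwwwwwwwwwwwww.............wWwwwwwwgg.....
224 ..gggwwwwwwgggggggwwwwwwwwwwwwwwGG.............Gwwwg..........
225 ..gggwWwwwwggggggwwwwwwwwwwwwwwwGG.............G..............
226 ...gggwwwwwgwwwwwgwwwwwwwwwwwwwGGG.............G..............
227 ......gwwwwwwwwwgggwwwwwwwwwWWWwGGGG.........GGGG.............
228 ...gggggwwwwwwwgggggwwwwWWWwwwwGGGGGGGGGGGGGGGGGGGGGG.........
229 ....ggggwwwwwwgggggggwwwwwwwwGGGGGGGGGGGGGGGGGGGGGGGGGGG......
230 ....gggggwwwgggggggggwwwwwggGGGGGGGGGGGGGGGGGGGGGGGGGGGGG.....
231 .....gggggwggggggggggggggggGGGGGGGGGGGGGGGGGGGGGGGGGGGGGG.....
```

```bash
cat >> h.py <<'E'
from scipy.spatial.transform import Rotation as Ro
def wfit(c,loc,uv,q0=(.47,-.045,.03,0,.15),fixpitch=None):
    loc=np.array(loc)/1e3; uv=np.array(uv,float)
    P=lambda q: loc@Ro.from_euler("ZY",[q[3],-q[4]]).as_matrix().T+q[:3]
    r=least_squares(lambda q:np.r_[(px(c,P(q))-uv).ravel(),(q[3]+.017)/.1],q0,x_scale=[.01,.01,.01,.1,.1])
    q=r.x; d=q[:2]-[.571,.0101]; cs,sn=np.cos(-.0173),np.sin(-.0173)
    print("world",q.round(4),"stop xy mm",np.round([1e3*(cs*d[0]+sn*d[1]),1e3*(-sn*d[0]+cs*d[1])],1),"res",r.fun.round(1)); print(P(q).round(4).tolist())
E
python3 - <<'E'
from h import *
c=env.capture("scene")
wfit(c,[[58,-3.5,-18],[58,-3.5,18],[-60,-21.5,-18],[-60,12.5,-18],[-60,12.5,18]],[[260,207.5],[256,199],[232.5,231],[225.5,225],[223.5,217.5]])
E
```

```text
world [ 0.4621 -0.0667  0.0575  0.0779  0.3545] stop xy mm [-107.6  -78.6] res [-0.1  0.1  0.2 -0.  -0.7 -0.6  1.4  0.7 -0.8 -0.2  0.9]
[[0.5228, -0.0654, 0.0607], [0.5103, -0.0664, 0.0945], [0.4139, -0.092, 0.0198], [0.4112, -0.0581, 0.0198], [0.3988, -0.0591, 0.0535]]
```

```bash
python3 - <<'E'
from h import *
c=env.capture("scene"); p=env.get_state()["tool_pos"]
loc=np.array([[58,-3.5,-18],[58,-3.5,18],[-60,-21.5,-18],[-60,12.5,-18],[-60,12.5,18],[-43,-3.7,0],[60,12.5,-18]])/1e3
uv=np.array([[260,207.5],[256,199],[232.5,231],[225.5,225],[223.5,217.5]])
P=lambda q: loc@Ro.from_euler("ZY",[q[3],-q[4]]).as_matrix().T+q[:3]
for yoff in (-.003,0,.003):
    r=least_squares(lambda q:np.r_[(px(c,P(q)[:5])-uv).ravel(),(q[3]+.017)/.05,(P(q)[5,1]-p[1]-yoff)/.0005],[.47,-.045,.03,0,.15],x_scale=[.01,.01,.01,.1,.1])
    print(r.x.round(4),r.fun.round(1)); print(P(r.x).round(4).tolist())
E
```

```text
[ 0.468  -0.0514  0.0486  0.0173  0.3907] [ 0.   0.1 -0.1  0.2 -1.  -0.7  1.8  0.5 -0.7 -0.2  0.7 -0. ]
[[0.5286, -0.0539, 0.054], [0.5149, -0.0541, 0.0873], [0.4198, -0.0738, 0.0091], [0.4192, -0.0398, 0.0091], [0.4055, -0.04, 0.0424], [0.4284, -0.0558, 0.0322], [0.5302, -0.0379, 0.0548]]
[ 0.4692 -0.0485  0.0469  0.0162  0.3915] [-0.   0.1 -0.1  0.2 -1.  -0.7  1.8  0.5 -0.7 -0.2  0.7 -0. ]
[[0.5297, -0.051, 0.0524], [0.516, -0.0512, 0.0856], [0.421, -0.0708, 0.0073], [0.4204, -0.0368, 0.0073], [0.4067, -0.037, 0.0406], [0.4295, -0.0528, 0.0305], [0.5313, -0.035, 0.0531]]
[ 0.4704 -0.0455  0.0452  0.0152  0.3922] [-0.1  0.1 -0.1  0.3 -1.  -0.7  1.9  0.5 -0.7 -0.2  0.6 -0. ]
[[0.5309, -0.0481, 0.0507], [0.5172, -0.0483, 0.084], [0.4222, -0.0678, 0.0056], [0.4216, -0.0338, 0.0056], [0.4079, -0.034, 0.0389], [0.4307, -0.0498, 0.0287], [0.5325, -0.0321, 0.0515]]
```

Request:
play_rows([
  [[0,0,0,0],[0,0,0,0],[0,0,0,0],[0,0,0,0]],
], grip=115)

```text
time_s: 14.85
tool_pos: [0.4346, -0.0529, 0.0195]
tool_rot: [[1.0, -0.017, 0.0], [-0.017, -1.0, -0.0], [0.0, 0.0, -1.0]]
wrist_force: [0.1, 0.6, 0.2]
grip_width: 0.0518
grasp_force: 0.0
```

```bash
python3 - <<'E'
from h import *
s=env.get_state(); print(s["tool_pos"],s["grip_width"])
c=env.capture("scene"); save("pics/k.png",[crop(c["frame"],218,180,68,56,11)])
E
```

```text
[ 0.43456717 -0.05288528  0.01947272] 0.05176595506648414
```

View pics/k.png

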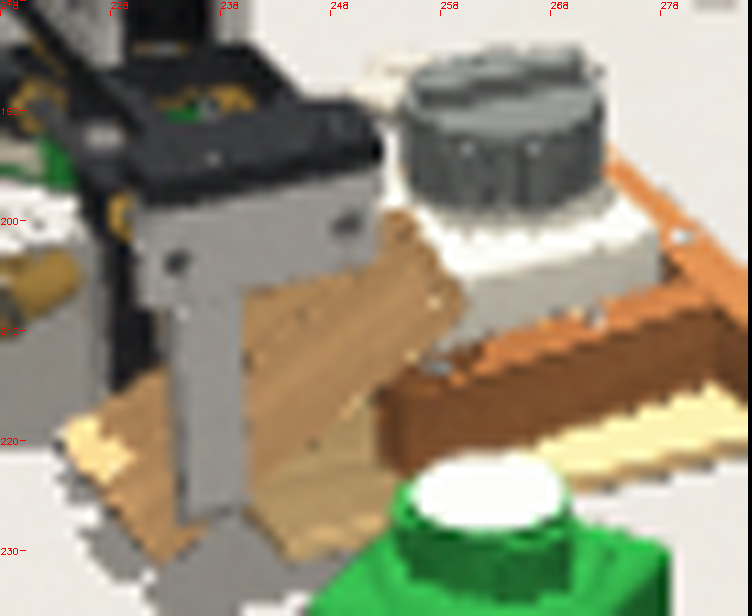

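Request:
play_rows([
  [[0,0,0,0],[0,0,0,0],[0,0,0,0],[0,0,0,0],[-0.5,0,0.6,0],[-1.5,0,0.6,-0.04],[-2.2,0,0.6,-0.04],[-2.2,0,0.6,-0.04]],
], grip=255)

```text
time_s: 15.9
tool_pos: [0.4116, -0.0528, 0.0255]
tool_rot: [[0.998, -0.058, -0.001], [-0.058, -0.998, 0.0], [-0.001, -0.0, -1.0]]
wrist_force: [1.2, -0.2, -1.3]
grip_width: 0.0308
grasp_force: 39.8
```

Request:
play_rows([
  [[0,0,-0.3,0],[0,0,-0.3,0],[0,0,-0.3,0],[0,0,-0.3,0],[0,0,-0.3,0],[0,0,-0.3,0]],
], grip=145)

```text
time_s: 16.65
tool_pos: [0.4126, -0.0529, 0.0225]
tool_rot: [[0.998, -0.057, 0.0], [-0.057, -0.998, -0.0], [0.0, 0.0, -1.0]]
wrist_force: [0.9, 0.0, -0.0]
grip_width: 0.0407
grasp_force: 0.0
```

```bash
python3 - <<'E'
from h import *
s=env.get_state(); print(s["tool_pos"],s["grip_width"])
c=env.capture("scene"); asc(c["frame"],212,192,56,42)
E
```

```text
[ 0.41262949 -0.0528676   0.02250486] 0.04068050340160269
192 ##wwgg##gg##ggggggggggggggggggggg.........gggggggggggggg
193 G##g#ggggggggggggggg#gggggg#gg###.........gggggggggggggg
194 gggGG#ggg#ggg##g##ggggggg########.........gggggggggggggg
195 ...gg##g###ggggggg###############.........gggggggggggggg
196 .....g#####ggg###############gggg..WWWW....ggggggggggggg
197 ....g###w###############gggggggggwWWWw.....ggggggggggggg
198 .....g##ww#########ggggggggggggggWWWWWg.....gggggggggggg
199 .....g#wwgg###ggggggggggggggggggwWwowwgg......gggggggggg
200 .....gg#wwgggggggggggggggggggggggwwwowggg.......g.gg..g.
201 ......ggwwgggggggggggggggggggggggowwwwgggg..............
202 .......gg#gggggggggggggggggggggggwwowwggggg.............
203 ......wwgggggggggggggggggggggggggoowwwwggggg............
204 ....gwwwgggggggggggggggggggggggggwwwwwwwggggg..........g
205 .ggwwwwwwggggggggggggggggggggwwwwwwwwwwwgggggg.....ggggg
206 gwwwwwwwwgggggggggggggggWWWWwwwwwwwwwwwwwggggggg.gg.gggg
207 wwwwwwgwggggggggggggwwwwWWWWwwwwwwwwwwwwwggggggggggggggg
208 wwwwwwwgwgggggggggggwwwwwWWWwwwwwwwwwwwwwwgggggggggggggg
209 w
[... 819 characters left out ...]
wwwwwwwwwwwwwwwwww...........
223 ......gWWWWWwwgggggggwwwwwwwwwwwwwwwwwwwwwww............
224 ......gwWWwwwwgggggggwwwwwwwwwwwwwwwwwwwwWGG............
225 ......ggwwwwwwwggggggwwwwwgwwwwwwwwwwwwwWWGG............
226 ......ggwwwwwwwgggggwwwwggggwwwwwwwwwwWWWGGG............
227 .......ggwwwwwwgwwwwwwwggggggwwwwwwwwWWWWwGGGG.........G
228 .........wwwwwwwwwwwwgggggggggwwwwWWWWwwwGGGGGGGGGGGGGGG
229 .......gggwwwwwwwwwwgggggggggggwwwwwwwwGGGGGGGGGGGGGGGGG
230 .......gggwWwwwwwwgggggggggggggwwwwgg..GGGGGGGGGGGGGGGGG
231 ........gggwwwwwwgggggggggggggggggg...GGGGGGGGGGGGGGGGGG
232 ........ggggwwwggggggggggggggggggg...GGGGGGGGGGGGGGGGGGG
233 .........gggggggggggggggggggggggg..GGGGGGGGGGGGGGGGGGGGG
```

```bash
python3 - <<'E'
from h import *
c=env.capture("scene"); f=cv2.GaussianBlur(c["frame"],(3,3),0.6).astype(int)
for v in range(196,234):
    print(v,"".join(chr(97+min(25,f[v,u,1]//10)) if f[v,u,0]-f[v,u,2]>35 else "." for u in range(212,272)))
sx=lambda x,y,z:[.571+.99985*x/1e3+.0173*y/1e3,.0101-.0173*x/1e3+.99985*y/1e3,z/1e3]
print("jar bottom front L,R, top R",px(c,[sx(-38,36,9),sx(-38,-40,9),sx(-38,-40,53)]).round(1).tolist())
E
```

```text
196 ..................................utssv.....................
197 ........i........................pppppu.....................
198 ........k........................onnnnq.....................
199 .......gj.......................nmkjjk......................
200 ........i........................kiiij......................
201 .................................jiiij......................
202 .................................jiijkm.....................
203 ......rm.........................jijlnn.....................
204 .....nmk........................mkklmnnm....................
205 ...nlkml.....................llllmmmmmmm....................
206 .mmljijk................suvunklnnmmmmmmmm...................
207 lkklki...............oopuxxvnlmnnnnnmmmmmm..................
208 kklmlj..............ooooqvvsonnmmmnmmmmmmm.............qooqo
209 klmmlki.............ooooopponnmmmmmmmnnmmmm.........ppoonmnn
210 lmmlkkj.............oonnnnnnnmmmmmmmnnnnmmm......pnnnmmmmmmm
211 kklkkl..............nnnnnnnmnmmmmmnnnnnnmmmm..pponnmmmmlllji
212 jjkk................nnnnnnmmnnmmmnnnnnnnnmmmnqqonnmmllki
[... 746 characters left out ...]
mmmmmmnnooooooooopru................sr
225 .......mnonnnnm......nmmnn..lnooooooopqrvw..................
226 ........mnnonnl.....mnnn....lmooooooprvxxv..................
227 .........nnonnl.mllmnon......lnooopqrvxwu...................
228 .........onnnnmmmmnmn.........lnoprttsrrq...................
229 ..........mnnnnnmnom...........moppqqrq.....................
230 ..........nonnnnmn.............mooop........................
231 ...........mnmnom...........................................
232 ............nnn.............................................
233 ............................................................
jar bottom front L,R, top R [[249.1, 206.9], [258.1, 216.4], [257.8, 204.5]]
```

```bash
python3 - <<'E'
from h import *
c=env.capture("scene")
h=world(c,[[226.3,232.3]],0.0)[0]; print("heel",h)
for yaw in (-.02,.03,.08):
  for pit in (0,.1,.2,.3):
    R=Ro.from_euler("ZY",[yaw,-pit]).as_matrix()
    P=np.array([[40,6.1,0],[80,12.2,0],[118,18,0],[118,18,36],[0,0,36],[0,34,36]])/1e3@R.T+h
    print(yaw,pit,px(c,P).round(1).tolist(), (P[2]).round(3))
E
```

```text
heel [ 0.40615213 -0.06310384  0.        ]
-0.02 0 [[237.4, 228.6], [248.3, 225.1], [258.3, 221.8], [258.1, 212.0], [225.7, 222.3], [222.0, 217.5]] [ 0.524 -0.047  0.   ]
-0.02 0.1 [[237.3, 227.5], [248.1, 222.9], [258.1, 218.6], [256.9, 209.1], [224.7, 222.6], [221.0, 217.8]] [ 0.524 -0.047  0.012]
-0.02 0.2 [[237.1, 226.5], [247.7, 220.8], [257.5, 215.6], [255.3, 206.3], [223.6, 223.0], [219.9, 218.2]] [ 0.522 -0.047  0.023]
-0.02 0.3 [[236.8, 225.5], [247.1, 218.9], [256.6, 212.7], [253.4, 203.8], [222.5, 223.5], [218.9, 218.7]] [ 0.519 -0.047  0.035]
0.03 0 [[237.1, 228.4], [247.6, 224.6], [257.3, 221.0], [257.1, 211.3], [225.7, 222.3], [221.5, 217.7]] [ 0.524 -0.042  0.   ]
0.03 0.1 [[237.0, 227.3], [247.4, 222.4], [257.1, 217.9], [255.9, 208.4], [224.7, 222.6], [220.5, 218.0]] [ 0.523 -0.042  0.012]
0.03 0.2 [[236.8, 226.3], [247.0, 220.4], [256.5, 214.9], [254.3, 205.7], [223.6, 223.0], [219.4, 218.4]] [ 0.521 -0.042  0.023]
0.03 0.3 [[236.5, 225.3], [246.4, 218.4], [255.6, 212.0], [252.4, 203.2], [222.6, 223.5], [218.4, 218.9]] [ 0.518 -0.042  0.035]
0.08 0 [[236.8, 228.1], [246.9, 224.1], [256.2, 220.3], [256.0, 210.6], [225.7, 222.3], [221.0, 217.8]] [ 0.522 -0.036  0.   ]
0.08 0.1 [[236.6, 227.0], [246.7, 221.9], [256.0, 217.2], [254.8, 207.8], [224.7, 222.6], [220.0, 218.1]] [ 0.522 -0.036  0.012]
0.08 0.2 [[236.4, 226.0], [246.3, 219.9], [255.4, 214.2], [253.3, 205.1], [223.7, 223.1], [219.0, 218.6]] [ 0.52  -0.036  0.023]
0.08 0.3 [[236.1, 225.0], [245.7, 217.9], [254.6, 211.3], [251.4, 202.7], [222.7, 223.6], [218.0, 219.1]] [ 0.517 -0.036  0.035]
```

Request:
play_rows([
  [[0,0,0,0],[0,0,0,0],[0,0,0,0],[0,0,0,0],[0,-0.2,0.3,-0.065],[0,-0.2,0.3,-0.065],[0,-0.2,0.3,-0.065]],
], grip=255)

```text
time_s: 17.68
tool_pos: [0.4125, -0.0547, 0.0254]
tool_rot: [[0.993, -0.121, -0.0], [-0.121, -0.993, 0.0], [-0.0, -0.0, -1.0]]
wrist_force: [0.6, 0.4, -0.4]
grip_width: 0.03
grasp_force: 39.8
```

```bash
cat >> h.py <<'E'
def asc2(c,x0,y0,w,h):
    f=cv2.GaussianBlur(c["frame"],(3,3),0.6).astype(int)
    for v in range(y0,y0+h):
        print(v,"".join(chr(97+min(25,f[v,u,1]//10)) if f[v,u,0]-f[v,u,2]>35 else "." for u in range(x0,x0+w)))
E
python3 - <<'E'
from h import *
s=env.get_state(); print(s["tool_pos"],s["grip_width"],s["wrist_force"])
c=env.capture("scene"); asc2(c,212,196,60,38)
E
```

```text
[ 0.41251322 -0.05473076  0.0254029 ] 0.02998546671239168 [ 0.58037635  0.40307999 -0.4417203 ]
196 ......hh..........................vtssv.....................
197 ......ii........................rqppppu.....................
198 ......ij........................nnnnnnq.....................
199 .......j.......................nmmkjjk......................
200 ...............................ljjiiij......................
201 ...............................ljiiiij......................
202 ................................jiiiij......................
203 ......rn........................jiiijkmm....................
204 .....mmk.......................liijklmnml...................
205 ...lkjmlm..................qmkiijklmmmmml...................
206 .mnljijkm.............oquwwvokjklmmmmmmmml..................
207 kkklki.i............nnopuxxwrmmmmmmmmmmlll..................
208 kklmlj..j..........nooooquvsommmmnmlmmmmmll............pooqo
209 klmmlki............ooooooooonmmmnonmmnnnmmm.........ppoonnnn
210 llmllkj............ooonnnnnmmmmmmnmnnnnnnmmm.....pnnnmmnmmmm
211 kklkkl.............onnnnm
[... 765 characters left out ...]
nnnm......mnnmmmmmnoooooooooooonnp.............usr
224 .......ronnnnm......mmmmmmmmnoooooooooopqq................sr
225 ........mnnnnm.....mmmmnn...mnooooooooprvv..................
226 ........moonnmmmmmmmmmnn....lmoooooopqswxv..................
227 .........onnnnnnnmmmmn.......lnoooppquwwuq..................
228 .........qnnnnnnmmnm..........lnopqrrsrrq...................
229 ..........mnnnnmmnn............mopppprq.....................
230 ...........pnnmmn..............mnoop........................
231 ...........nnmm.............................................
232 ............nn..............................................
233 ............................................................
```

Request:
play_rows([
  [[0.4,0,0,0],[0.8,0,0,0],[1.2,0,0,0],[1.6,0,0,0],[1.8,0,0,0],[1.8,0,0,0]],
])

```text
time_s: 18.48
tool_pos: [0.4307, -0.0548, 0.0255]
tool_rot: [[0.993, -0.122, 0.0], [-0.122, -0.993, -0.0], [0.0, 0.0, -1.0]]
wrist_force: [-1.6, 0.2, 2.1]
grip_width: 0.03
grasp_force: 39.9
```

Request:
play_rows([
  [[0.3,0,0,0],[0.6,0,0,0],[0.9,0,0,0],[0.9,0,0,0]],
])

```text
time_s: 18.98
tool_pos: [0.4402, -0.0549, 0.0255]
tool_rot: [[0.993, -0.122, 0.001], [-0.122, -0.993, -0.0], [0.001, 0.0, -1.0]]
wrist_force: [-0.7, 0.1, 2.3]
grip_width: 0.0297
grasp_force: 39.9
```

```bash
python3 - <<'E'
from h import *
s=env.get_state(); print(s["tool_pos"],s["grip_width"],s["wrist_force"])
c=env.capture("scene"); asc2(c,218,196,60,38)
E
```

```text
[ 0.44023152 -0.05489661  0.02551436] 0.029706874161324132 [-0.73581889  0.07576683  2.30282113]
196 .........j.............................................ppprv
197 ........................................................sqpr
198 .........................................................urp
199 ..........................................................vr
200 ....................................tpoo...................t
201 ...................................ponmnr..................r
202 .....m............................nnmnnmos..................
203 llllmmm.......................mnmmmmmmnmmp..................
204 lkllmmmm................llkjjlnnmmmmmmmmmos.................
205 mllmmlll..............jjiiijkmmmmmmmmmnmlno................o
206 iklllkk...............mjijklmmmmlnnmnnnnmnno...........qpoon
207 .ijkkk..onnm..........qnlnnmmmmmmnnnnnnnnonno.........ppnnnn
208 ..jj....mnnn..........ppnnnmmmnnmnnnnnnnnonop....qooqoponnmm
209 i.......lmon..........nnnmmmnmmmnnnnnnnnnnnnopppoonmnnpnmlji
210 j........lnn..........nmmmmmnnnnnnnnnnnnnnmllnnmmnmmmmljiiih
211 ..........lm..........nm
[... 766 characters left out ...]
pnnnnm.....mmnmnonoooooonnmo.............usrqpqrq.
224 ..........nnnnnnmmmmmmmnmnoooooooooo................srq.....
225 ...........oonnnnnnmnnmnooooooooooop........................
226 ...........nnnnnnnnnnmlmooooooooppp.........................
227 ............mnnnnnno...lnoooppppqqp.........................
228 .............nnnnnn.....lnopqqqpppo.........................
229 .............nnnom.......mopppooo...........................
230 ..............nn.........mooon..............................
231 ............................................................
232 ............................................................
233 ............................................................
```

Request:
play_rows([
  [[0,0,0,0],[0,0,0,0],[0,0,0,0],[0,0,0,0],[0,0,0,0],[0,0,0,0]],
], grip=140)

```text
time_s: 19.77
tool_pos: [0.4396, -0.0549, 0.0255]
tool_rot: [[0.993, -0.122, 0.0], [-0.122, -0.993, -0.0], [0.0, 0.0, -1.0]]
wrist_force: [0.5, -0.4, -0.2]
grip_width: 0.0423
grasp_force: 0.0
```

```bash
python3 - <<'E'
from h import *
s=env.get_state(); print(s["tool_pos"],s["grip_width"],s["wrist_force"])
c=env.capture("scene"); asc2(c,218,196,60,38)
sx=lambda x,y,z:[.571+.99985*x/1e3+.0173*y/1e3,.0101-.0173*x/1e3+.99985*y/1e3,z/1e3]
for x0 in (-80,-85,-90): print(x0,px(c,[sx(x0+58,-54-3.5,45),sx(x0+60,-54+12.5,45),sx(x0-60,-54-21.5,45),sx(x0-60,-54-21.5,9),sx(x0-60,-54+12.5,45)]).round(1).tolist())
E
```

```text
[ 0.43956178 -0.05489086  0.02548355] 0.0423111196401979 [ 0.45557555 -0.36239274 -0.17344696]
196 .........ik............................................ppprv
197 .........ij.............................................sqpr
198 ..........i..............................................urp
199 ..........................................................vr
200 ....................................utrs...................t
201 ...................................ooonpu..................r
202 .....m............................lmmmmnr...................
203 llllmmm........................mmnmmmnmmot..................
204 lkllmmmm................llkjjklmmmnmmmmmnq..................
205 mlllmlll..............jiiiijkmmmmmnnmmmmmoq................o
206 jklllkk...............kiiiklmnnmmmmmmnnnnnno...........qpoon
207 .ijkkk..onm...........nmlkmmmnmmmmmmnnnnnnnn..........ppnnnn
208 ..ij....mnn...........opnmmmmmnmmmmnnnnnnnnno....qooqoponnmm
209 i.......lmn...........nnnnnmnmmmmnnnnnnnnnnop.ppoonnnnpnmlji
210 j........lm...........nnmmmmnnmmnnnnnnnnnnonmnnmmnmmmmljiiih
211 ..........l...........mmmm
[... 1019 characters left out ...]
.......mnnnnmmmn..lnoooppppqqp.........................
228 ............nnnnnnmn....lnopqqqpppo.........................
229 .............onmno.......mopppooo...........................
230 ..............nnn........mnoon..............................
231 ...............n............................................
232 ............................................................
233 ............................................................
-80 [[264.6, 207.9], [263.1, 205.8], [232.6, 218.0], [233.1, 228.1], [228.8, 213.4]]
-85 [[263.2, 208.3], [261.7, 206.1], [231.1, 218.4], [231.6, 228.4], [227.3, 213.7]]
-90 [[261.8, 208.6], [260.3, 206.4], [229.6, 218.7], [230.1, 228.8], [225.8, 214.1]]
```

```bash
python3 - <<'E'
from h import *
c=env.capture("scene")
def tostop(w):
    d=w[:2]-np.array([.571,.0101]);cs,sn=np.cos(-.0173),np.sin(-.0173)
    return np.round([1e3*(cs*d[0]+sn*d[1]),1e3*(-sn*d[0]+cs*d[1]),1e3*w[2]],1)
for z in (.03,.039,.053): print("nose bottom",tostop(world(c,[[262.7,209.7]],z)[0]))
for z in (.065,.075,.087): print("nose top",tostop(world(c,[[257.5,200]],z)[0]))
for z in (0,.005): print("heel botR",tostop(world(c,[[233,231]],z)[0]),"heel top L",tostop(world(c,[[224,218.5]],z+.035)[0]))
t=env.capture("top"); asc2(t,255,165,35,50); 
E
```

```text
nose bottom [-20.8 -39.9  30. ]
nose bottom [-27.8 -55.5  39. ]
nose bottom [-38.8 -79.9  53. ]
nose top [-35.  -31.3  65. ]
nose top [-43.  -49.8  75. ]
nose top [-52.7 -72.   87. ]
heel botR [-141.7  -77.8    0. ] heel top L [-159.5  -49.    35. ]
heel botR [-144.6  -85.8    5. ] heel top L [-162.4  -57.8   40. ]
165 ...................................
166 ...................................
167 n..................................
168 kllllkkkllmmmmmmlllmnnnmnnnnnnnnnnn
169 kkkjkkjjkkklmmkkkkkkkkkkkkllkkkklkk
170 kkjjkjkjjkkm..lkjkkjjjjjkkkkkkkkkkk
171 kkkkkkkkkklm..lkkkkkkkkkkkkkkkkkkkk
172 kkjkkkkkkkklmmlkkkkkkkkkkkkkkkkkkkk
173 .....kkjkkkkkklkkkkkkkkkkkkkkkkkkkk
174 ..............nkihhhiiijjjkjijjjjjj
175 ................geeefhiijjjiggggggg
176 ................gffffhijjjjifffffef
177 ................mmnlhgijjjjjiklljjj
178 ................oqqojgijjjjklopppop
179 ................pqrplgijjjjkmqrrqqr
180 ................qqrqngijjjjkmqrrrrr
181 ................qqrqngijjjjkmqrrrrr
182 ................qqrqohijjjjjlprrrrr
183 ................qqrqoihijjjjloqrrrr
184 ................qqr
[... 516 characters left out ...]
.ppon...............
198 ................ml.................
199 ...................................
200 ...................................
201 ...................................
202 ...................................
203 ...................................
204 ...................................
205 ...................................
206 ...................................
207 ...................................
208 ...................................
209 ...................................
210 ...................................
211 ...................................
212 ...................................
213 ...................................
214 ...................................
```

```bash
python3 - <<'E'
from h import *
c=env.capture("scene"); f=c["frame"]; hsv=cv2.cvtColor(cv2.GaussianBlur(f,(3,3),.6),cv2.COLOR_RGB2HSV).astype(int)
sx=lambda x,y,z:[.571+.99985*x/1e3+.0173*y/1e3,.0101-.0173*x/1e3+.99985*y/1e3,z/1e3]
print([ (x,px(c,[sx(x,-67.5+.1486*(x+73),39),sx(x,-85.5+.1486*(x+73),39)]).round(1).tolist()) for x in (-73,-50,-25,0,25)])
for v in range(199,222): print(v,"".join("." if hsv[v,u,1]<70 else chr(97+min(25,hsv[v,u,0])) for u in range(236,286)))
E
```

```text
[(-73, [[251.4, 214.2], [253.7, 216.6]]), (-50, [[257.5, 212.2], [259.8, 214.6]]), (-25, [[264.1, 210.1], [266.5, 212.5]]), (0, [[270.6, 208.1], [273.0, 210.4]]), (25, [[276.9, 206.1], [279.4, 208.4]])]
199 .........................................onop.....
200 ....................r....................ponno....
201 .................rqqqq....................ooooo...
202 ................pqqqpqr...................onnnno..
203 .............pqppqqqqqq...................onnnnno.
204 ......onnnnoppqqpqqpqqqq..................nnnnnnnn
205 ....nnnnnnopqqqppqqpqqqqq.................nnnnnnnn
206 ....pnnooppqqqqqqqqqqqqqqs.............onnmnnnnnnn
207 ....sqppppqppqqqqqqqqqqqqq..........ponnmmnnnnnnnn
208 ....ssqqqqqqpqqqpppqqqqpqq......poqponnnnmmnnmnnnn
209 ....qqqqqqpqqqqqpqqpqqqqqqq..oopnnnnnnnnnnmnmnnnnn
210 ....qpqqqqqqqpqqqqqqqqqqrponnnnnnnnmnnnnnnnnnnnnnn
211 ....qppqqpqqqqpppqqqqqqponnmnmnnnmmmmmnnnnnnnmnnnn
212 ....qqppqpqqpqqqqqqqqqrpnmnnmnnmnnnnmmnnnnnnnnnnmn
213 ....qppqqpqqqpqqqqqqpqqonnnnmnnnnmmnnmnnnnnnnnnnmm
214 .....pqpqqqqqqqqqqqqponnnnnmmmmmmmnnnnnnnmnnnoppnm
215 .....ppqqqqqqqqqqqrponnnnnnnnmmnnnnnnnnnnnoqrsvtro
216 ....qpppqqqqqqpqppoonnnnnnmnnnnnnnnnnnooqrtwxyzyws
217 .....qqpqqqqqqqqpomnnnnnnnmnnnnmnnnoprstwyyzzzzzzw
218 .....ppqqqppqqsronmnnnnnnnnnnnnnoqrsuxyzzzzzzzzzzz
219 .....ppqppqqqrsspnmmnnnnnnnnnoorsvxyzzzzzzzzzzzzzx
220 .....ppqppqqrssrpnmnmnnnnnnoprtyzzzzzzzzzzzzzyvuut
221 .....qqqqqrssstspnnnnnn.........zzzzzzzzzxuttuut..
```

Request:
play_rows([
  [[0,0,0,0],[0,0,0,0],[0,0,0,0],[0,0,0.4,0],[-0.8,0,0.4,0],[-1.5,0,0.4,0],[-1.5,0.5,0.4,0.07],[-1.5,0.5,0.4,0.07]],
], grip=255)

```text
time_s: 20.98
tool_pos: [0.424, -0.0495, 0.0295]
tool_rot: [[0.999, -0.053, -0.0], [-0.053, -0.999, 0.001], [-0.0, -0.001, -1.0]]
wrist_force: [0.2, -0.4, -0.4]
grip_width: 0.0301
grasp_force: 39.8
```

Request:
play_rows([
  [[0,0,0,0],[0,0,0,0],[0,0,0,0],[0,0,0,0],[0,0,0,0],[0,0,0,0]],
], grip=140)

```text
time_s: 21.72
tool_pos: [0.4246, -0.0499, 0.0295]
tool_rot: [[0.999, -0.052, 0.0], [-0.052, -0.999, -0.0], [0.0, 0.0, -1.0]]
wrist_force: [-0.4, 0.3, -0.6]
grip_width: 0.0424
grasp_force: 0.0
```

```bash
cat >> h.py <<'E'
def hue(c,x0,y0,w,h):
    hsv=cv2.cvtColor(cv2.GaussianBlur(c["frame"],(3,3),.6),cv2.COLOR_RGB2HSV).astype(int)
    for v in range(y0,y0+h): print(v,"".join("." if hsv[v,u,1]<70 else chr(97+min(25,hsv[v,u,0])) for u in range(x0,x0+w)))
E
python3 - <<'E'
from h import *
s=env.get_state(); print(s["tool_pos"],s["tool_rot"][:2,0],s["grip_width"],s["wrist_force"])
c=env.capture("scene"); hue(c,214,196,60,38)
E
```

```text
[ 0.42457172 -0.04985728  0.02946498] [ 0.99863613 -0.05220998] 0.04242174502816373 [-0.44669961  0.25757608 -0.56550985]
196 .........ut.......................no.......................o
197 .........tt.......................nn........................
198 ..................................mn........................
199 ..................................no........................
200 ..................................nn........................
201 .................................nnoqs......................
202 .............................onnnnnopqqr....................
203 ....tttttt................nnnnnmnoppqqpq....................
204 ..tstttttt...............ronnnnopppqqqqqr...................
205 .utttttttt............xxwtpnnoopqqqqqqrqq...................
206 vututttttt............xzzxrooppqqqqqqqrqpr..................
207 tuuttttttt............yzyxsqpqqqqqpqqqqqqq................po
208 ttttuutt..............uwusqqqqqqqqqqqqqpqqr...........ppqpon
209 ttttt.................rrqqqqqqpqqqqqpqqqqpq........popnnnnon
210 ttttt.................qqqqqqqppqqqqqqqqqqqqr....nnnnnnnnnnnn
211
[... 791 characters left out ...]
rqqqpp.....pppqqrsssssssssssstzz..............vtut
224 ........rqqqqqppqqpppqqqqrstsssssssststzz...............ws..
225 .........pqpqqqqqqppqqpq..sssssstsssstwzzz..................
226 .........pqqqqqqqqppqr....ssssstssttuvzzzz..................
227 ..........qqqqqpppqpq......sssstssstxyzzzzz..........zzzz...
228 ...........pqqqppqr.........ssstssstuzzzzzzzzzzzzzzzzzzzzzzz
229 ...........pqqqqpq...........sstssstzzzzzzzzzzzzzzzzzzzzzzzz
230 ............qpqs..............sss...zzzzzzzzzzzzzzzzzzzzzzzz
231 .............q.....................zzzzzzzzzzzzzzzzzzzzzzzzz
232 ..................................zzzzzzzzzzzzzzzzzzzzzzzzzz
233 .................................zzzzzzzzzzzzzzzzzzzzzzzzzzz
```

```bash
cat >> h.py <<'E'
def tostop(w):
    d=w[:2]-np.array([.571,.0101]);cs,sn=np.cos(-.0173),np.sin(-.0173)
    return np.round([1e3*(cs*d[0]+sn*d[1]),1e3*(-sn*d[0]+cs*d[1]),1e3*w[2]],1)
sx=lambda x,y,z:[.571+.99985*x/1e3+.0173*y/1e3,.0101-.0173*x/1e3+.99985*y/1e3,z/1e3]
def model(c,hx,hy,yaw,pit):  # heel bottom right at stop (hx,hy,0)
    R=Ro.from_euler("ZY",[yaw,-pit]).as_matrix()
    L=np.array([[0,0,0],[0,34,0],[0,34,36],[0,0,36],[60,9,0],[118,18,0],[118,18,36],[120,34,36]])@R.T+[hx,hy,0]
    return px(c,[sx(*p) for p in L]).round(1).tolist(), L.round(0).tolist()
E
python3 - <<'E'
from h import *
c=env.capture("scene")
print(tostop(world(c,[[228.2,231]],0)[0]))
for z in (.02,.03,.04): print("nose",tostop(world(c,[[257.5,211.7]],z)[0]))
h=tostop(world(c,[[228.2,231]],0)[0])
for yaw in (0,.04,.08):
  for pit in (.2,.25,.3): print(yaw,pit,model(c,h[0],h[1],yaw,pit)[0])
print(model(c,h[0],h[1],.04,.25)[1])
E
```

```text
[-155.3  -71.1    0. ]
nose [-34.4 -27.8  20. ]
nose [-41.9 -45.2  30. ]
nose [-49.4 -62.5  40. ]
0 0.2 [[228.2, 231.0], [224.5, 226.2], [221.8, 217.0], [225.5, 221.7], [244.2, 222.4], [259.2, 214.4], [256.9, 205.2], [255.5, 202.9]]
0 0.25 [[228.2, 231.0], [224.5, 226.2], [221.3, 217.2], [225.0, 221.9], [244.0, 221.7], [258.8, 212.9], [256.0, 203.9], [254.6, 201.6]]
0 0.3 [[228.2, 231.0], [224.5, 226.2], [220.8, 217.5], [224.5, 222.2], [243.7, 220.9], [258.3, 211.4], [255.1, 202.6], [253.6, 200.4]]
0.04 0.2 [[228.2, 231.0], [224.1, 226.3], [221.4, 217.1], [225.6, 221.7], [243.8, 222.1], [258.4, 213.8], [256.2, 204.7], [254.5, 202.5]]
0.04 0.25 [[228.2, 231.0], [224.1, 226.3], [220.9, 217.4], [225.0, 222.0], [243.6, 221.4], [258.0, 212.3], [255.3, 203.4], [253.7, 201.2]]
0.04 0.3 [[228.2, 231.0], [224.1, 226.3], [220.4, 217.6], [224.5, 222.2], [243.3, 220.6], [257.5, 210.9], [254.3, 202.2], [252.7, 199.9]]
0.08 0.2 [[228.2, 231.0], [223.7, 226.4], [221.1, 217.3], [225.6, 221.8], [243.4, 221.8], [257.5, 213.3], [255.4, 204.2], [253.6, 202.0]]
0.08 0.25 [[228.2, 231.0], [223.7, 226.4], [220.6, 217.5], [225.1, 222.0], [243.2, 221.1], [257.1, 211.8], [254.5, 202.9], [252.7, 200.8]]
0.08 0.3 [[228.2, 231.0], [223.7, 226.4], [220.1, 217.8], [224.6, 222.3], [242.9, 220.4], [256.7, 210.4], [253.5, 201.7], [251.7, 199.5]]
[[-155.0, -71.0, 0.0], [-157.0, -37.0, -0.0], [-166.0, -37.0, 35.0], [-164.0, -71.0, 35.0], [-98.0, -60.0, 15.0], [-42.0, -49.0, 29.0], [-51.0, -49.0, 64.0], [-49.0, -33.0, 65.0]]
```

Request:
play_rows([
  [[0,0,0,0],[0,0,0,0],[0,0,0,0],[0,0,0.2,0],[0,-0.27,0.2,-0.07],[0,-0.27,0.2,-0.07],[0.6,-0.27,0.2,-0.07],[1.0,-0.27,0.2,-0.07]],
], grip=255)

```text
time_s: 22.82
tool_pos: [0.4345, -0.0523, 0.0315]
tool_rot: [[0.993, -0.121, -0.001], [-0.121, -0.993, 0.001], [-0.001, -0.0, -1.0]]
wrist_force: [-2.0, -0.5, 2.7]
grip_width: 0.0295
grasp_force: 39.8
```

Request:
play_rows([
  [[0.4,0,0,0],[0.6,0,0,0],[0.6,0,0,0],[0.6,0,0,0]],
])

```text
time_s: 23.32
tool_pos: [0.4407, -0.0525, 0.0315]
tool_rot: [[0.993, -0.122, 0.0], [-0.122, -0.993, 0.0], [0.0, -0.0, -1.0]]
wrist_force: [-1.7, 0.9, 1.9]
grip_width: 0.0293
grasp_force: 39.9
```

```bash
python3 - <<'E'
from h import *
s=env.get_state(); print(s["tool_pos"],s["tool_rot"][:2,0],s["grip_width"],s["wrist_force"])
c=env.capture("scene"); hue(c,218,197,56,26)
E
```

```text
[ 0.44068966 -0.05249235  0.03152366] [ 0.99255683 -0.12178206] 0.02926345478027749 [-1.67279172  0.92912882  1.92443279]
197 ........................................................
198 ........................................................
199 ........................................................
200 .....................................qq.................
201 .............................nno..rqqqqq................
202 .......................nnnnnmnooqqqqqqqqr...............
203 ttttttt...............mnnnnnnnoopqpqqqpqq...............
204 utttttt...............nnnnnonoppppqqpqqqqq..............
205 tttttttt..............onnnnppppqqqqqqpqpqqq.............
206 ttttttt...............qonoppqqpqqqqqqqpqpqqr............
207 sttttt...tst..........tqppqppppqqqpqqqpqqqqq..........po
208 tsut....ssss..........rqpqqqqqqqpppqqqpppqqq......poqqon
209 t.......tsts..........qqqqqqqqqqpqqqqqpqpqqq...pponnnnnn
210 t........sss..........pqqqqqqqqqqqqqqqqpqqqpponnnnnnmnnn
211 ..........ss..........qqqqqqqqpqqqqqqqqqqqpnnnmmnnnnmmnn
212 ...........s..........ppqqqqqqppqqpqqqrqponnnnnnnnnmmnnn
213 .............qp.......pqpqqqqqqqpppqpqsrpnnnnnnnnnnmmnnn
214 ............qqq.......pqqqqqqqqqqqqqpoonnnnnnnnmnnnmnnnn
215 ..........sqqqq.......qqqqqppqqqqqpponnnnnnnnnnmnnnnnmnn
216 .........turqqq.......pqqqqqqqqqqqonnnnnnnnnnnnmnnnnnnnn
217 .......twwvrqqq.......pqqqqpqqqqqqonnnnnnnnnnnnnnnnnnooq
218 ......svwvvurqpq......pqqqpqqqqqrrpnnnnnnnnnmnnnnnoprsux
219 .......uvvvvtqqq......pqqppqqqrrssponnnnnnnnmnnoorsvyyzz
220 .......suvvtrqqq......qqqqqqqrsssspnnnnnnnnnnoprtxzzzzzz
221 ........uutrqqqq.....qqqqqqrssssssponnnnn.........zzzzzz
222 .........rrqqqqqqqqqqqqpqqrssssstsspopq............zzzzw
```

Request:
play_rows([
  [[0,0,0.5,0],[0,0.4,0.5,0],[0,0.7,0.5,0],[0,0.7,0,0],[0,0.7,0,0]],
])

```text
time_s: 24.0
tool_pos: [0.4404, -0.0454, 0.0312]
tool_rot: [[0.993, -0.122, -0.0], [-0.122, -0.993, 0.0], [-0.0, -0.0, -1.0]]
wrist_force: [1.0, 0.3, 0.8]
grip_width: 0.0296
grasp_force: 39.9
```

Request:
play_rows([
  [[0,0,0,0],[0,0,0,0],[0,0,0,0],[0,0,0,0],[0,0,0,0],[0,0,0,0]],
], grip=140)

```text
time_s: 24.75
tool_pos: [0.4406, -0.0456, 0.0315]
tool_rot: [[0.993, -0.122, 0.0], [-0.122, -0.993, -0.0], [0.0, -0.0, -1.0]]
wrist_force: [-0.2, 0.3, -0.4]
grip_width: 0.0425
grasp_force: 0.0
```

```bash
python3 - <<'E'
from h import *
s=env.get_state(); print(s["tool_pos"],s["tool_rot"][:2,0],s["grip_width"],s["wrist_force"])
c=env.capture("scene"); hue(c,218,197,56,36)
E
```

```text
[ 0.44060333 -0.04556763  0.03149594] [ 0.99253849 -0.12193165] 0.0425362870915225 [-0.22136291  0.26021189 -0.40740283]
197 ........................................................
198 ........................................................
199 ....................................qq..................
200 .............................nnorqqqqq..................
201 ......................mnnnnnnnnopqqqqqq.................
202 .....................mmnnnnnmooppqppqqqq................
203 ttttttt..............nmnnnnnopqqqqpqqqqp................
204 utttttt..............pnnnnopqqpqqppqqqqqq...............
205 tttttttt.............ronnopqpqpqqqqqpqrqqr..............
206 stttttt..............tqpppqqqqpqqqqqqqqqqqq.............
207 tttttt...s...........sqqqqpqpqqqpqqpqqqqqqq...........oo
208 ssts....tss..........pqqqqqqpqqqppppqqqqqqq.......qpppnm
209 t.......sss..........pqqqqqqqqqqqppqqqqqqr.....oopnnnnnn
210 t........s............pqqqqqqqqqqqppqqqqq...ponnnnnnmnnn
211 ......................qpqqqqqqqqqppqpqqq.ponnnnnmnmnmmmn
212 .............pp.......pqqqqqqqqqqqpqqrqoonnnnnnnnnmmnmmm
213
[... 516 characters left out ...]
ssssstspnnnnnn.........zzzzzz
222 ........rqqpqppppqqqqqqssssssstsssrppqq............zzzzw
223 .........qqqpqqqqqqqqqrsssssssssssstzz..............vtut
224 .........qqpqqqppppqqrssssstsststttzz...............ws..
225 ..........ppqqqpqppq.sssstssssttttvzzz..................
226 ..........qqpqqqppq...sssssssssssswzzz.............z....
227 ...........qpqqpp......sssttssssstxzzzz..........zzzz...
228 ............pqpp........stttsssttxzzzzzzzzzzzzzzzzzzzzzz
229 .............qq..........sssssstzzzzzzzzzzzzzzzzzzzzzzzz
230 ..........................sss...zzzzzzzzzzzzzzzzzzzzzzzz
231 ...............................zzzzzzzzzzzzzzzzzzzzzzzzz
232 ..............................zzzzzzzzzzzzzzzzzzzzzzzzzz
```

```bash
python3 - <<'E'
from h import *
c=env.capture("scene")
loc=np.array([[-60,-21.5,-18],[58,-3.5,-18],[58,-3.5,18],[-60,12.5,18],[60,12.5,-18]])
uv=np.array([[231.9,229.3],[260.8,208.7],[256.5,199.2],[223.3,217.0]])
P=lambda q: loc@Ro.from_euler("ZY",[q[3],-q[4]]).as_matrix().T+q[:3]
for hz in (0,5,10):
    r=least_squares(lambda q:np.r_[(px(c,[sx(*a) for a in P(q)[:4]])-uv).ravel(),(P(q)[0,2]-hz)/.3],[-85,-50,30,0,.25],x_scale=[10,10,10,.1,.1])
    print(hz,r.x.round(2),r.fun.round(1)); print(P(r.x).round(0).tolist())
E
```

```text
0 [-93.35 -46.76  38.82   0.     0.38] [-0.2  0.4 -0.2 -0.6  0.2  0.5  0.2 -0.3  0. ]
[[-142.0, -68.0, 0.0], [-33.0, -50.0, 43.0], [-46.0, -50.0, 77.0], [-156.0, -34.0, 33.0], [-31.0, -34.0, 44.0]]
5 [-9.628e+01 -5.418e+01  4.311e+01  3.000e-02  3.600e-01] [-0.2  0.5 -0.2 -0.6  0.3  0.4  0.1 -0.3 -0. ]
[[-145.0, -77.0, 5.0], [-36.0, -56.0, 47.0], [-48.0, -56.0, 81.0], [-159.0, -43.0, 39.0], [-34.0, -40.0, 48.0]]
10 [-9.921e+01 -6.158e+01  4.738e+01  5.000e-02  3.500e-01] [-0.1  0.5 -0.3 -0.6  0.4  0.3  0.  -0.4 -0. ]
[[-148.0, -85.0, 10.0], [-38.0, -62.0, 50.0], [-51.0, -63.0, 84.0], [-162.0, -52.0, 44.0], [-37.0, -46.0, 51.0]]
```

Request:
play_rows([
  [[0,0,0,0],[0,0,0,0],[0,0,0,0],[0,0,0.5,0],[-0.8,0,0.5,0],[-1.8,0.2,0.5,0],[-1.8,0.2,0.5,0],[-1.8,0.2,0,0]],
], grip=255)

```text
time_s: 25.85
tool_pos: [0.4229, -0.0436, 0.0315]
tool_rot: [[0.993, -0.122, 0.001], [-0.122, -0.993, -0.0], [0.001, 0.0, -1.0]]
wrist_force: [1.2, 0.9, -0.2]
grip_width: 0.0291
grasp_force: 39.9
```

Request:
play_rows([
  [[0,0,0,0],[0,0,0,0],[0,0,0,0],[0,0,-0.4,0],[0,0,-0.8,0],[0,0,-1.2,0],[0,0,-1.2,0],[0,0,-1.2,0]],
], newtons=3)

```text
time_s: 26.85
tool_pos: [0.422, -0.0433, 0.0193]
tool_rot: [[0.993, -0.122, -0.001], [-0.122, -0.993, 0.001], [-0.001, -0.0, -1.0]]
wrist_force: [-0.3, -0.4, -0.8]
grip_width: 0.0308
grasp_force: 3.0
```

```bash
python3 - <<'E'
from h import *
s=env.get_state(); print(s["tool_pos"],s["tool_rot"][:2,0],s["grip_width"],s["wrist_force"])
c=env.capture("scene"); hue(c,212,197,58,36)
E
```

```text
[ 0.42199492 -0.04334265  0.01926196] [ 0.9925402  -0.12191245] 0.030813162109244202 [-0.25211969 -0.42047853 -0.77294856]
197 ........uu.......................nnnno....................
198 ........ut.......................nnnnn....................
199 ........tt.......................nnnnn....................
200 .................................mnmnn....................
201 .................................mmmnor...................
202 .................................mnnopqr..................
203 ......sttu.......................noopqqp..................
204 .....ttttt......................ppppqqqqr.................
205 ...tttttttt................sqoppqqqqqqqqq.................
206 .uvuttstttu...........rstwwwrpppqqppqqqqqq................
207 ttuttsttttt..........sssstttqqqppqqqppqqqq................
208 ttttttsttu...........ssssrqqqqqqpqqqqpqqqqq.............pp
209 ttttttu..............srrqqqqqqqqqqpqqqqqppq..........popnn
210 ttttttt..............qqqppqqqqqqqppqpqppqqqr......nonnnnnn
211 ttttts...............ppqpqqqqqpqqqqqqpqqqsqr...nnnnnmmmnnm
212 ttttt................ppqqpqq
[... 590 characters left out ...]
.....zz
222 .......rusqqqqp.......ppqqqrsssstssssstsrrqpq............z
223 ........qqqqqqq.......ppqqrsstssssssssstuyzz..............
224 ........pqpqpqp......qppq..sstssssssssuvxzz...............
225 .........rqqqqpq..qrqqq.....sttstssstuxzzzzz..............
226 .........urqqqqqpqqqr.......ssstssstvyzzzzzz.............z
227 ..........qqqqqppqqq.........ssstssuxzzzzzzzz..........zzz
228 ...........pqqqqpq............sttstwwuuzzzzzzzzzzzzzzzzzzz
229 ...........pppqr...............sssstttzzzzzzzzzzzzzzzzzzzz
230 ............ppp.................sss...zzzzzzzzzzzzzzzzzzzz
231 ......................................zzzzzzzzzzzzzzzzzzzz
232 .....................................zzzzzzzzzzzzzzzzzzzzz
```

Request:
play_rows([
  [[0,0,0.3,0],[0,0,0.6,0],[0,0,0.9,0],[0,0,0.9,0],[0,0,0.9,0],[0,0,0.9,0]],
], newtons=3)

```text
time_s: 27.65
tool_pos: [0.4226, -0.0436, 0.0284]
tool_rot: [[0.993, -0.122, 0.0], [-0.122, -0.993, -0.0], [0.0, 0.0, -1.0]]
wrist_force: [0.3, 0.1, -0.1]
grip_width: 0.0305
grasp_force: 3.0
```

```bash
python3 - <<'E'
from h import *
s=env.get_state(); print(s["tool_pos"],s["tool_rot"][:2,0],s["grip_width"],s["wrist_force"])
c=env.capture("scene"); hue(c,212,199,58,34)
E
```

```text
[ 0.42260714 -0.04359376  0.02844407] [ 0.99253833 -0.121933  ] 0.030491428408695703 [ 0.27008961  0.09132842 -0.11148083]
199 .................................nnnnn....................
200 .................................mnnno....................
201 .................................nmnnnpr..................
202 .............................nnnnnnnoopqqr................
203 ......tttu..................mnnnnnoppppqqq................
204 ....ttttttt................qnnooopppqqqppq................
205 ...ttutttttt............xxvroopqpppppqqqppq...............
206 .uvututttttt.........stwxwtsqqqqpppqqpqqqqq...............
207 ttuutstuttt..........rsttsqqpqqpqppqpppppqqr..............
208 ttttttsutt...........qqqqqqqqqqppppqqqqqqpqr............po
209 ttttttt..............qqqppqqqqqpqqqqqqppqqqq.........poonn
210 ttttttu..............qpqpqqqqqqppqqqqpppqpqqs.....onnnnnnn
211 tttttt.......q.......pppqqqqqppppqqqqqpqqqqpq..oonnnnnnnnm
212 uttt.......qqqr......ppqqppqqppqpqqqqqpppqpppoonnmnnnnmmnn
213 ttt......sqqpqq.......qqqqppqqqppqqqqqqpppono.onnnnnnnnnnn
214 s.....vvxwsqqpq.......qqqqqp
[... 464 characters left out ...]
.....zz
222 .........qqppqqq....ppppqrssssssssssssttssqqq............z
223 .........qqpppqqqqpqppp...ststssssssssstvyzz..............
224 .........rqqpqpqqqqqq......stsssssssstuvyzz...............
225 ..........qppqppqqq.........sssssssstvyyzzzz..............
226 ...........pqpqpq...........ssssststvyzzzzzz.............z
227 ...........ppqq..............ssttttuyzzzzzzzzz.........zzz
228 ..............................sssstvwuuyzzzzzzzzzzzzzzzzzz
229 ...............................sssstttzzzzzzzzzzzzzzzzzzzz
230 ................................sss...zzzzzzzzzzzzzzzzzzzz
231 ......................................zzzzzzzzzzzzzzzzzzzz
232 .....................................zzzzzzzzzzzzzzzzzzzzz
```

Request:
play_rows([
  [[0,0,0.5,0],[0,0,1,0],[0,0,1.5,0],[0,0,1.5,0],[0,0,1.5,0],[0,0,1.5,0],[0,0,1.5,0],[0,0,1.5,0]],
])

```text
time_s: 28.7
tool_pos: [0.4225, -0.0436, 0.0434]
tool_rot: [[0.993, -0.122, -0.0], [-0.122, -0.993, 0.0], [-0.0, -0.0, -1.0]]
wrist_force: [-0.5, -0.7, -0.3]
grip_width: 0.0306
grasp_force: 3.0
```

```bash
python3 - <<'E'
from h import *
s=env.get_state(); print(s["tool_pos"],s["grip_width"],s["wrist_force"])
c=env.capture("scene"); hue(c,212,195,58,34)
E
```

```text
[ 0.42252816 -0.043581    0.04341062] 0.030633160506069852 [-0.48950477 -0.74855396 -0.26260418]
195 ..........................................................
196 ...................................ooo....................
197 ................................nnnnno....................
198 ...........................onno.nnnnno....................
199 ...........................nnnnnnnnnno....................
200 ............................nnnnnnnnno....................
201 ............................nnnnnmnnnn....................
202 ............................nnnnnnnooopqqqr...............
203 ......ttttt.................nnoooooppqqqqqs...............
204 ....ttttttt................ppoppqqqqqqqqqqqr..............
205 ...uutttttt............rrrqqqqqqqqqqpqqqqpqq..............
206 .uvuutttttts.........rqqqqqqqqqppqpqqqpqqppq..............
207 uuttutsttttr.q.......ppqqqqqpqqqqpqqqqpqqqqq..............
208 tttttttutsqqppp......pqqqqpqqqqppqqqqqqpqqqp............po
209 ttttttuwwsqpppp......qpqqqpqqqpqqqqqqqpppqqp.........ooonn
210 ttttttwxwurppqq......qpqqqqpqqqqqqqqqppqqqqq......nnnn
[... 438 characters left out ...]
nnnmnnn
218 .......qqqqqqqq....qppqqqqqrrssssssssssrpnnnnnmnnnnnnmmnpq
219 ........ppqqqqpqqqqqppqqrrsssssssssssssspnnnnnmnnnnnnoorsv
220 ........pqqqqppqqrqqppqrsssssssssssssssspnmnnmmnnnooprtxyz
221 .........qqqqqqqqsr.....ssssssssssssssssqonnmnn.........zz
222 ..........qqpqrq.........sssstttssssssssrrqpq............z
223 ..........qqq.............stttttssssssssuyzz..............
224 ...........................ttssssssssttuxzz...............
225 ............................sstsssssttuyzzzz..............
226 ............................tssssssssvzzzzzz.............z
227 .............................tsssssstxzzzzzzzz.........zzz
228 ..............................tsttstttvyzzzzzzzzzzzzzzzzzz
```

Request:
play_rows([
  [[0,0,0,0],[0,0,0,0],[0,0,0,0]],
], newtons=50)

```text
time_s: 29.12
tool_pos: [0.4226, -0.0436, 0.0435]
tool_rot: [[0.993, -0.122, 0.0], [-0.122, -0.993, 0.0], [0.0, -0.0, -1.0]]
wrist_force: [-0.5, -0.7, 0.3]
grip_width: 0.0294
grasp_force: 49.9
```

```bash
cat >> h.py <<'E'
def gfit(c,uv,tool,gx=None):
    loc=np.array([[-60,-21.5,-18],[58,-3.5,-18],[58,-3.5,18],[-60,12.5,18],[60,12.5,-18],[0,0,0]])
    t=tostop(tool)
    def P(q,l=loc): return l@Ro.from_euler("ZY",[q[3],-q[4]]).as_matrix().T+q[:3]
    def f(q):
        d=Ro.from_euler("ZY",[q[3],-q[4]]).as_matrix().T@(np.array([t[0],t[1],t[2]+19])-q[:3])
        mid=(12.5+(-12.5+.15*d[0]))/2
        return np.r_[(px(c,[sx(*a) for a in P(q)[:4]])-uv).ravel(),(d[1]-mid)/1.0]
    r=least_squares(f,[t[0]+35,t[1],t[2],0,.05],x_scale=[10,10,10,.1,.1])
    q=r.x;d=Ro.from_euler("ZY",[q[3],-q[4]]).as_matrix().T@(np.array([t[0],t[1],t[2]+19])-q[:3])
    print("tool stop",t,"q",q.round(2),"res",r.fun.round(1),"grasp local",d.round(1)); print(P(q).round(0).tolist())
E
python3 - <<'E'
from h import *
c=env.capture("scene"); s=env.get_state(); print(s["grip_width"],s["tool_pos"])
gfit(c,np.array([[224.3,222.9],[256,212.5],[254.2,202],[218.3,209]]),s["tool_pos"])
hue(c,216,200,44,24)
E
```

```text
0.029431744791196323 [ 0.42258344 -0.04357036  0.04349445]
tool stop [-147.5  -56.2   43.5] q [-1.1145e+02 -5.1940e+01  5.2240e+01  4.0000e-02  2.0000e-02] res [-0.5  0.6 -0.7 -0.5  0.7  0.1  0.5 -0.2 -0. ] grasp local [-36.   -2.7  10.9]
[[-170.0, -76.0, 33.0], [-53.0, -53.0, 35.0], [-54.0, -53.0, 71.0], [-172.0, -42.0, 69.0], [-52.0, -37.0, 35.0], [-111.0, -52.0, 52.0]]
200 ........................nnnnnnnnnn..........
201 ........................nnnmnmnmnnq.........
202 ........................mnnnnnnoooppqqr.....
203 ..suttt.................nnonooopppqqqqs.....
204 tttuutt................qpppqqqqqqqpqpqqs....
205 ttttutts...........rrrqqqqppqqqqppqqqqqr....
206 tustttts.........rqqqqqqqqppqqqqppqqpqqq....
207 tttuttss.p.......qqpqqqpqqqqqqqqqqqqqqqq....
208 tttuusrqpq.......ppqqqqpqqqqqqqpqqqqpqpq....
209 utuwwsqqpqq......qqqqqqpqqqqqqqqpqpppppq....
210 tuwxwurqppp......qqqqpqppqqqqqqqpppqqqqq....
211 uttwwvtqpqq......qqqqqqqppqqqqqpppqqqqqqr..o
212 u.swwvurqqq......qpqpppqqqqppqpqpqqqqqppqqon
213 ...suurqpqq......qpqppqqqpqpppppqqqqpppop.on
214 ...qrrqqppq......qqpppqqqpppqqpqqqqrponnnnnn
215 ...pqqqqqpp......qqpppqqppppqrqqqrsuqnnnnnmn
216 ...pqqqqppq......qqppppppqqqrsrrsstspnnnnnnn
217 ...pqqqqpqq......qqqppqqqrrrsssssstsonnnnnnn
218 ...qpqqqqqqq...qqqqqqpqrrsssssssssssponnnnnn
219 ....qqqqqpppqqqqqqqqrrsssssssssssssspnnnnnnn
220 ....qpqqqqppqqqqqqqrsssssstssssssssspnnnnnnn
221 .....ppqpqpppsr.....tssssstsssstssssqonnnnn.
222 ......qpppqp.........sssttsssssssssssrqpq...
223 ......qpq.............ssttssstssssstuyzz....
```

Request:
play_rows([
  [[0.5,-0.1,0.5,-0.04],[1.1,-0.1,0.5,-0.04],[1.1,-0.1,0,-0.04],[1.1,-0.1,-0.6,-0.04],[1.1,-0.1,-1.2,-0.04],[1.1,-0.1,-1.8,-0.04],[1.1,-0.1,-2.3,-0.04],[1.1,-0.1,-2.3,-0.04]],
])

```text
time_s: 30.18
tool_pos: [0.4332, -0.0446, 0.0202]
tool_rot: [[0.987, -0.162, -0.001], [-0.162, -0.987, 0.0], [-0.001, -0.0, -1.0]]
wrist_force: [0.5, -0.5, 4.3]
grip_width: 0.0291
grasp_force: 49.9
```

```bash
python3 - <<'E'
from h import *
c=env.capture("scene"); s=env.get_state(); print(s["grip_width"],s["tool_pos"],s["wrist_force"])
hue(c,216,200,48,34)
E
```

```text
0.028670727505396554 [ 0.4331725  -0.0445658   0.02027112] [ 0.08018702 -0.78432592  4.51204694]
200 ................................nn..............
201 ................................no..............
202 ................................noqqqr..........
203 ..utttttt.......................opqqqq..........
204 tuutttttt...................oqppppppqqq.........
205 uttttttts............sttpooppqpppppqqqq.........
206 tttttttts...........stvwrppqppqppqppqppq........
207 tsttttut............ssttsqqqppqqqpqqqqpq........
208 ttsuut....s.........rrrrqqqqppppqpqqqqpqr.......
209 ttu.................qqqqqqqqqpqqqqpqqqqqq.......
210 ttu.................qppppqqppppqqpppqqpppq....on
211 tt..................qqpqqqppppppqqqqqqppqq.ponnn
212 ....................ppqqqqqpppppqqqqqqqpppponmmn
213 ...........qqp......pqpqpqqqpqqqqpqqqrpoonnnnnmn
214 .........rqqpq......qppppqpppppqqqqqqspnnnnnnnnm
215 .......tturqpq.......pppqqqqpqqqqqqqponnnnnnnnnn
216 .....u.wvvsqpp.......qpqppqqqqqqrqrrpnnnnnnnnnmn
217 ...uwwwwwvuqqp......qpqqpqqppqqqtsssononmnnnnnnn
218 ....wwwwvvuqqq.......pqqpqqpqqqrsssronnmnnnnnnnn
219 ....wwvvvurqqq.......pqppqqqqrsssstspnnnnnnnnnmn
220 ....uwvuusqqpq.......pqpppqssssssssspnnnnnnnnnno
221 .....uusqqqqpp.......pqpqqrstsssssssqnnnmnn.....
222 .....rrqpqqpppp......pqqrssttsssssssrpppp.......
223 ......qppqqqpqq.....qprssssssssssssssuzz........
224 ......qqpqqqqqq..qqqqqrsttsssttssstttzz.........
225 .......qpqqpppqqqqq.....sttssttsssstwzzz........
226 .......ppqqpqqqqqq......ssssssssssuvzzzz........
227 ........qqqqqqpqp........ssstsssstxyzzzzz.......
228 ........ppqqqpq...........sstsssstuyzzzzzzzzzzzz
229 .........qqqq..............sssssttzzzzzzzzzzzzzz
230 ..........p.................sss...zzzzzzzzzzzzzz
231 .................................zzzzzzzzzzzzzzz
232 ................................zzzzzzzzzzzzzzzz
233 ...............................zzzzzzzzzzzzzzzzz
```

Request:
play_rows([
  [[0,0,0.3,0],[0,0.5,0.3,0.04],[0,1.0,0.3,0.08],[0,1.0,0.3,0.08],[0,1.0,0.3,0.08]],
])

```text
time_s: 30.85
tool_pos: [0.4335, -0.0345, 0.0234]
tool_rot: [[0.997, -0.082, -0.0], [-0.082, -0.997, -0.0], [-0.0, 0.0, -1.0]]
wrist_force: [0.2, 0.1, 0.1]
grip_width: 0.0287
grasp_force: 49.9
```

Request:
play_rows([
  [[0,0,0,0],[0,0,0,0],[0,0,0.3,0],[0,0,0.6,0],[0,0,0.9,0],[0,0,0.9,0],[0,0,0.6,0],[0,0,0.6,0]],
], newtons=3)

```text
time_s: 31.85
tool_pos: [0.4335, -0.0345, 0.0292]
tool_rot: [[0.997, -0.082, -0.0], [-0.082, -0.997, 0.0], [-0.0, -0.0, -1.0]]
wrist_force: [0.6, -0.1, 0.3]
grip_width: 0.0294
grasp_force: 3.0
```

```bash
python3 - <<'E'
from h import *
c=env.capture("scene"); s=env.get_state(); print(s["grip_width"],s["tool_pos"],s["wrist_force"])
hue(c,216,198,48,34)
E
```

```text
0.029779328945313432 [ 0.4334965  -0.03455973  0.02930804] [ 0.05967284  0.28577318 -0.58813114]
198 ................................nn..............
199 ..............................nnnn..............
200 .........................nnnnnnnno..............
201 ........................mnnnnnnnmn..............
202 ........................mnnmnnnnnn..............
203 ..ttttttt...............nnnmnnnnnn..............
204 tuuuttttt..............qonnmnnnnnn..............
205 ttttuttttt..........vxwspnnnnnnnoq..............
206 ttttttttt...........uxyxsooppqrstwv.............
207 tttttttt............tuxyvsrtvwxxxxwu............
208 ttsttt..............sstuwwvvwvvvvttsrrs.........
209 ttstu...............rrrrssrrrrrrrqqqqqrr........
210 tutvvuusqqppp.......qqqqqqqqqpqqppqqqpqr......on
211 tt.wxxwvrqqqq.......qqpqqqqqqpqqqqqqqqqq...nnnnn
212 ...tvwwvsqqqp.......pqppqqqqqqqqqpqqqqqppponnmnn
213 ...ruvwwurppp.......pqqpqqqqqpqqqpqqpoono.onnnnn
214 ...qruuvuqpqq.......pqqpqqpqqpqqqpqponnnnnnnnnnn
215 ...qqqrrrqqqq.......pqqqqqqqqqqppppponnnnmnnnnnm
216 ...qqqqqqpqqqq......pqqppqqqqqppppqqonnnmmnnnnnm
217 ...pqqqqqqqpqq......qqqqqqpqppppqpqponnnnmnnnnnn
218 ...ppqqpqqqqqq......qqqqqqpqqpqpqqqqonnnnnnnnnmn
219 ...pqqqqqqqqqq.....rqqqqpqqqqqqpppqqonnnnnnnmnnn
220 ...qqqqqqqpqqq...qqqpqppqqqpqqqqqqqrpnnnmnnnnooo
221 ...qppqqqpqqqqqqqqqqpqqqqqqqqrrrrrssponnnnn.....
222 ....pqqqpppqqqqqqqqqqrsrrrsssssssssssrqpq.......
223 ....pqqqppqpppqqrqq...tsstssssssssstuyzz........
224 .....ppqppqpp..........sssssssssstuuyzz.........
225 ........................ssstttssttxyzzzz........
226 ........................sssttssstvzzzzzz........
227 .........................ssuutssuxzzzzzzz.......
228 ..........................uxxusstuvzzzzzzzzzzzzz
229 ...........................ttsssstzzzzzzzzzzzzzz
230 ............................sss...zzzzzzzzzzzzzz
231 .................................zzzzzzzzzzzzzzz
```

```bash
python3 - <<'E'
from h import *
c=env.capture("scene"); s=env.get_state()
uv=np.array([[222.5,224.5],[255,208.8],[218.8,210.3]])
loc=np.array([[-60,-21.5,-18],[58,-3.5,18],[-60,12.5,18],[58,-3.5,-18],[60,12.5,-18],[0,0,0]])
P=lambda q: loc@Ro.from_euler("ZY",[q[3],-q[4]]).as_matrix().T+q[:3]
r=least_squares(lambda q:np.r_[(px(c,[sx(*a) for a in P(q)[:3]])-uv).ravel(),(P(q)[4,2]-9)],[-100,-45,30,0.05,-.1],x_scale=[10,10,10,.1,.1])
print(tostop(s["tool_pos"]),r.x.round(2),r.fun.round(1)); print(P(r.x).round(0).tolist())
E
```

```text
[-136.7  -47.    29.3] [-1.1235e+02 -4.6830e+01  3.5380e+01  4.0000e-02 -1.4000e-01] [-0.2  0.4 -0.1 -0.1  0.4 -0.3 -0. ]
[[-174.0, -70.0, 26.0], [-52.0, -48.0, 45.0], [-170.0, -36.0, 62.0], [-57.0, -48.0, 9.0], [-56.0, -32.0, 9.0], [-112.0, -47.0, 35.0]]
```

Request:
play_rows([
  [[0,0,-0.4,0],[0,0,-0.8,0],[0,0,-1.0,0],[0,0,-1.0,0],[0,0,-1.0,0]],
])

```text
time_s: 32.58
tool_pos: [0.4337, -0.0346, 0.0195]
tool_rot: [[0.997, -0.082, 0.0], [-0.082, -0.997, -0.0], [0.0, 0.0, -1.0]]
wrist_force: [-0.5, 0.5, -0.8]
grip_width: 0.0295
grasp_force: 3.0
```

Request:
play_rows([
  [[0,0,0,0],[0,0,0,0],[0,0,0,0],[0,0,0.2,0],[0,0,0.2,0]],
], newtons=50)

```text
time_s: 33.2
tool_pos: [0.4337, -0.0346, 0.0216]
tool_rot: [[0.997, -0.082, 0.0], [-0.082, -0.997, -0.0], [0.0, 0.0, -1.0]]
wrist_force: [0.0, -0.5, -0.3]
grip_width: 0.0283
grasp_force: 49.9
```

```bash
cat >> h.py <<'E'
def zfit(c,uv,zb):
    loc=np.array([[-60,-21.5,-18],[58,-3.5,18],[-60,12.5,18],[58,-3.5,-18],[60,12.5,-18],[0,0,0]])
    P=lambda q: loc@Ro.from_euler("ZY",[q[3],-q[4]]).as_matrix().T+q[:3]
    r=least_squares(lambda q:np.r_[(px(c,[sx(*a) for a in P(q)[:3]])-np.array(uv)).ravel(),(P(q)[4,2]-zb)],[-100,-45,30,0.05,-.1],x_scale=[10,10,10,.1,.1])
    print(tostop(env.get_state()["tool_pos"]),r.x.round(2),r.fun.round(1)); print(P(r.x).round(0).tolist())
E
python3 - <<'E'
from h import *
c=env.capture("scene"); s=env.get_state(); print(s["grip_width"],s["tool_pos"],s["wrist_force"])
hue(c,216,202,44,28)
E
```

```text
0.02890557303309758 [ 0.43360563 -0.03457713  0.02155207] [-0.52754522  0.16519357 -0.76037794]
202 ..........................nonnnnnn..........
203 ..ttttttt...............mmnnnnnnnn..........
204 .suttttttt.............ronnnnnnnnn..........
205 tttttttttt..........vxwtpnnnnnnooq..........
206 tsstttttt...........uwxwsoooprrssvu.........
207 tttttttt............ttuwusssuvwwutsqqqq.....
208 tttutt..............sstttvvvttssrqqqqqq.....
209 ttt.................srrrrsrrrqqqqqqqqqqr....
210 ttt.................qqqqqqqqqqqqqqqqqqpr....
211 tt..........o.......pqpqqqpqqqqqqqqqpppr...n
212 .........qppp.......pqqqqppqqqqpqqpqpqqqpqon
213 .....uvwrpppp.......ppqqqpqqqqqqqqqqpoono.on
214 ...xyxwwrqppp.......ppqpqqqpqqqpqpqponnnnnnn
215 ...wxwwwurqqpq......qqppqqqpqqqqqpppnnnnnnnn
216 ...uwwwwwtqqqq......pqpppqqqpqqpppppnnnnnnnn
217 ...rvwvvurqqqq......qqppqpppqqqqqpqponnnnnnn
218 ...qrusrrqqqqq......pqqqqqqqpppqqqqqonnnnnnn
219 ...pqqqqqqqqqr......qqqqqqqqppppqqrrpnnnnnnn
220 ....qqqpqqqqqq......qqqqqqppqpqqrrsspnnmnnnn
221 ....ppqpqpqqqp......qpppqqqqqrrrssssponnnno.
222 ....pqqpqpqqqq...qrqqqqqqsrrssssssstsrqpp...
223 ....pqqpqqqqqqqqqqqqppqrsssstsssssstuyzz....
224 ....qqqppqqqqqqrqpqp...sssssssssstvxzzz.....
225 .....qqqqqqpqqqsr.......sststtsssuyzzzzz....
226 .....ppqqqppqp..........sssssttstvzzzzzz....
227 ......pppqp..............ssuutssuxzzzzzzz...
228 ..........................txxusstuuzzzzzzzzz
229 ...........................tttssttzzzzzzzzzz
```

```bash
python3 - <<'E'
from h import *
c=env.capture("scene")
for zb in (9,12): zfit(c,[[224,227.3],[255.2,207.2],[219,213.2]],zb)
E
```

```text
[-136.6  -47.    21.5] [-1.0523e+02 -3.5670e+01  2.6490e+01  1.0000e-02  1.0000e-02] [-0.2  0.3 -0.1 -0.1  0.3 -0.2  0. ]
[[-165.0, -58.0, 8.0], [-47.0, -39.0, 45.0], [-166.0, -24.0, 44.0], [-47.0, -39.0, 9.0], [-45.0, -22.0, 9.0], [-105.0, -36.0, 26.0]]
[-136.6  -47.    21.5] [-1.0762e+02 -4.1810e+01  3.0000e+01  2.0000e-02 -0.0000e+00] [-0.2  0.3 -0.1 -0.1  0.3 -0.2  0. ]
[[-167.0, -65.0, 12.0], [-50.0, -44.0, 48.0], [-168.0, -31.0, 48.0], [-50.0, -44.0, 12.0], [-48.0, -28.0, 12.0], [-108.0, -42.0, 30.0]]
```

Request:
play_rows([
  [[0,-0.3,0,-0.03],[0,-0.6,0,-0.03],[0,-0.9,0,-0.03],[0,-0.9,-0.2,-0.03],[0,-0.9,-0.2,-0.03]],
])

```text
time_s: 33.92
tool_pos: [0.4328, -0.0407, 0.0193]
tool_rot: [[0.994, -0.108, -0.002], [-0.108, -0.994, 0.005], [-0.003, -0.005, -1.0]]
wrist_force: [0.2, 6.0, 0.9]
grip_width: 0.0292
grasp_force: 50.4
```

Request:
play_rows([
  [[0.3,0,0,0],[0.6,0,0,0],[0.9,0,0,0],[1.2,0,0,0],[1.5,0,0,0],[1.5,0,0,0]],
])

```text
time_s: 34.67
tool_pos: [0.4423, -0.0406, 0.0197]
tool_rot: [[0.994, -0.11, -0.01], [-0.11, -0.994, 0.007], [-0.01, -0.006, -1.0]]
wrist_force: [-11.1, 4.8, 19.3]
grip_width: 0.0286
grasp_force: 49.5
```

```bash
python3 - <<'E'
from h import *
c=env.capture("scene"); s=env.get_state(); print(s["grip_width"],s["tool_pos"],s["wrist_force"])
hue(c,218,202,52,28)
E
```

```text
0.028603840244400082 [ 0.44232704 -0.04062815  0.01968039] [-11.63667038   5.48401917  18.56497284]
202 ....................................................
203 ttttttt......................nnn....................
204 utttttt................onnnnnnmn....................
205 tttttttt.............rponnnnnnoq....................
206 ttttttt..............rponpqqrssww...................
207 tttttt...ss..........rrppsuxxyxxwusrqqr.............
208 sttt....sss..........ssrrtwwxxwutsqqpqqr..........po
209 t.......sss..........ssssssttsrqqqpqqqpr.......ooonn
210 t........ss..........rrrqqqqqqqqpqpqqqqp....ponnnnnn
211 ..........s..........qqqqqqqqqqqqqqppppp.ponnnnmmnnn
212 .............p.......qppqpqqqqqqppqppppoonnmnnnnnnnn
213 .........sqqppp......pqqqqqqqqqqqppoooooonnnnnnnnmmn
214 .....uvxxwsqppp......qqqqqqqqqpqqpnnnnnnnnnnnmmmmmmn
215 ...uxxxxxwvrqqq......qpqpqqpqqqqqponnnnnmnnnmmnnnnnn
216 ....wwwwwwvsqpq......pppqqqqqqqqqponnnnnnnnmnnnnnnnm
217 ....suwwwwvtqqq......ppqppqqppqqqpnmnnnnnnnnnnnnnnnn
218 ....qsvvvvrrqqq......qpqppqqqqqqqponnmnmnnnnnnnmnnoq
219 ....qrtsrrqppqq......pqqqqqqpqqppponnmnnnnnnnnnnoqsv
220 ....pqqqqqqqppp......qpqpqqqqqqppponmnnnnnnnnoprtxyz
221 .....qqqqqqqpqq......ppqqqqqqqqqrrponnnnn.........zz
222 .....ppppqqqqqq......pqqqqqqrrsssssqppq............z
223 .....qqqqqpqqqqq.qqqqpqqqrrrssssssstzz..............
224 .....pqqpqppqqqqqqqpqqrrssssssstsstzz...............
225 .....qppqqpqqqqqqppqqsssssttstssssvzzz..............
226 ......ppqqqppqqpq.....sssssstssssswzzz.............z
227 ......qpqqqqpp.........ssuuuvttsstwzzzzz.........zzz
228 .......qppp.............uxyyxutttxzzzzzzzzzzzzzzzzzz
229 .........................tuutsttzzzzzzzzzzzzzzzzzzzz
```

Request:
play_rows([
  [[-1.2,0,0,0],[-1.2,0.35,0,-0.05],[-1.2,0.35,0,-0.08],[-1.2,0.35,0,-0.08],[-0.8,0.35,0,-0.08],[-0.4,0.35,0,-0.08],[0,0.35,0,-0.08],[0,0.35,0,-0.08]],
])

```text
time_s: 35.72
tool_pos: [0.4415, -0.036, 0.0195]
tool_rot: [[0.982, -0.188, -0.011], [-0.188, -0.982, 0.009], [-0.013, -0.007, -1.0]]
wrist_force: [-12.1, 6.7, 19.8]
grip_width: 0.0289
grasp_force: 49.3
```

```bash
python3 - <<'E'
from h import *
c=env.capture("scene"); s=env.get_state(); print(s["grip_width"],s["tool_pos"],s["wrist_force"])
hue(c,218,202,52,28)
E
```

```text
0.0287533760088918 [ 0.44149813 -0.03597448  0.01953727] [-12.22915702   7.15582294  19.37137395]
202 ...............................m....................
203 stttttt...................onnnnn....................
204 ttttttt..............ronnnnnnnmn....................
205 uttttttt............sronnnnnnooq....................
206 ttttttt.............ssqoooqrrstww...................
207 tttttt...ss.........ssrpqsuxxxxxwtsrrrr.............
208 tttt....sss.........ssssstwwwwvttsqqqqqr..........pp
209 s.......sss.........sssssrstsrqqqqqpqqqr.......poonn
210 t........ss.........rrrrqqqqqqpqqqqqqqqq....onnnnnnn
211 ..........s.........qqqqqqpqppqqqqppqqpq.oonnnnnnnnm
212 .........rqqq.......pqqqqqqqpqqqqqqppppoonnnnnnnnnnm
213 .....vvvvsqqqp......qqqqqqqqpqqqqpooononnnnnnmmnnmmn
214 ...xxxwwwvqpqp......ppqqqqqqqppqqponnnnnnnnnnnmmnmmm
215 ...wxwwwwvrppq......ppppqpppqqqqppnmmnnmnnnnnmmnnnnn
216 ...svwwwwvtqpq......qqqppppppqpqqponnnnmnnnnnnnnnnnn
217 ...rvwvvurqppq......qqqqqqqpppppqponnnnnnnnnnnnnnnmn
218 ...psusrqpqpqq......ppqqppqpqqppqponnmnnnnnnnnnnnnop
219 ....qqqqqqqqqq......ppqqpqqqqpqqqqonnnnnnnnnnnnnorsv
220 ....ppqqpqpqqq......pqqppqqqqqqqqqonnnnnnnnnooprtxzz
221 ....pqpqqqqppq......pppppqqqqqrrsspnnnmnn.........zz
222 ....pqqqqqqqqq.....qqqpqqrrrrrssstrpppp............z
223 ....pppqqqqqqppqqpppqqqrrrssssssststzz..............
224 ....pppqqqqqqppqqppqqrssssssssssssszz...............
225 .....pqppqqqqqqqrq...ssssstttsssssvzzz..............
226 .....qqpppqqsr........sstuttssststwzzz.............z
227 ......ppppq............suxvuutssttxzzzzz.........zzz
228 ........................uyyyxttstxzzzzzzzzzzzzzzzzzz
229 .........................utttsstzzzzzzzzzzzzzzzzzzzz
```

```bash
python3 - <<'E'
from h import *
c=env.capture("scene")
for zb in (9,11): zfit(c,[[225.3,228],[257.4,207.0],[220.8,213.0]],zb)
print("mid top right edge pts", [tostop(world(c,[p],.046)[0]).tolist() for p in ([257.4,207.2],[240.5,211],[233,214.5])])
f=c["frame"].astype(int)
for v in range(200,214): print(v," ".join("%3d"%f[v,u].sum() for u in range(246,264)))
E
```

```text
[-128.7  -48.3   19.5] [-9.718e+01 -3.304e+01  2.315e+01 -8.000e-02  6.000e-02] [-0.1 -0.3 -0.2  0.1  0.3  0.2  0. ]
[[-157.0, -50.0, 1.0], [-41.0, -41.0, 45.0], [-157.0, -16.0, 37.0], [-39.0, -41.0, 9.0], [-35.0, -25.0, 9.0], [-97.0, -33.0, 23.0]]
[-128.7  -48.3   19.5] [-9.873e+01 -3.704e+01  2.546e+01 -7.000e-02  6.000e-02] [-0.1 -0.2 -0.2  0.1  0.3  0.2  0. ]
[[-159.0, -54.0, 4.0], [-42.0, -45.0, 47.0], [-159.0, -20.0, 40.0], [-40.0, -45.0, 11.0], [-37.0, -29.0, 11.0], [-99.0, -37.0, 25.0]]
mid top right edge pts [[-41.5, -44.2, 46.0], [-101.0, -44.5, 46.0], [-131.2, -56.0, 46.0]]
200 331 430 440 310 388 367 461 678 732 734 738 742 574 544 500 523 513 498
201 397 434 428 312 383 342 359 467 678 731 749 750 746 747 605 745 707 663
202 391 430 418 291 382 352 339 386 471 681 732 750 752 752 734 733 749 751
203 316 305 256 242 374 381 382 344 393 480 684 733 751 752 753 751 747 747
204 247 248 245 250 375 374 382 377 341 395 478 677 733 747 744 739 710 688
205 247 249 247 337 400 382 381 377 379 381 395 395 507 655 633 562 528 503
206 358 378 347 654 579 398 380 378 367 380 342 371 461 498 517 518 510 516
207 668 664 657 647 644 426 379 375 305 382 362 364 460 498 506 512 507 511
208 638 642 603 542 547 472 390 382 380 386 397 319 462 480 501 495 496 495
209 403 384 388 383 387 373 373 370 379 374 372 337 459 476 494 488 482 491
210 382 376 375 380 369 376 336 401 404 377 361 343 453 463 480 467 331 434
211 377 374 375 450 377 406 379 371 374 377 353 349 439 363 355 264 402 399
212 377 408 380 378 376 377 370 371 375 423 308 326 321 421 423 414 407 385
213 374 379 386 375 376 378 294 308 318 243 311 352 544 438 411 396 396 322
```

Request:
play_rows([
  [[-0.8,0,0,0],[-0.8,0,0,0],[-0.8,0,0,0],[-0.8,0,-0.3,0],[-0.8,0,-0.3,0]],
], newtons=3)

```text
time_s: 36.45
tool_pos: [0.4411, -0.0404, 0.0163]
tool_rot: [[0.982, -0.191, 0.001], [-0.191, -0.982, -0.0], [0.001, 0.0, -1.0]]
wrist_force: [0.8, 0.7, 0.5]
grip_width: 0.03
grasp_force: 3.0
```

Request:
play_rows([
  [[0,0,0,0],[0,0,0,0],[0,0,2,0],[0,0,6,0],[0,0,12,0],[0,6,16,0],[0,12,16,0],[0,18,16,0]],
], grip=110)

```text
time_s: 37.45
tool_pos: [0.4411, 0.1386, 0.1774]
tool_rot: [[0.981, -0.192, 0.003], [-0.192, -0.981, 0.001], [0.002, -0.001, -1.0]]
wrist_force: [1.5, -0.3, -0.4]
grip_width: 0.0532
grasp_force: 0.0
```

```bash
python3 - <<'E'
from h import *
c=env.capture("scene"); s=env.get_state(); print(s["grip_width"],s["tool_pos"],s["wrist_force"])
t=env.capture("top"); print("TOP"); hue(t,236,170,60,82)
print("SCENE"); hue(c,216,203,44,28)
E
```

```text
0.0533137140246651 [0.43961412 0.14893828 0.17587868] [-1.34064136  7.14690301  0.32193431]
TOP
170 pooooon...poooopppoppoooppooooo..noooppppooooppooooppppqw...
171 ooooppoo.oopppoppppooopopoppooo..nopoppoppoooooooooopopqx...
172 ooooopoonnooppoooonnmnnooopopoonoopppppoopoppopppoppoppqx...
173 oooooooonnooonon........onoooopoppppppoooopppppoopopoppqx...
174 oppopn...........................oppoooooopopooooooooopqy...
175 opoopn.............................ooponoopppoonnooonoptz...
176 oopppp.............................rrtqonoppoooopppoooszz...
177 o..ppp.............................xzzzsoooooopsyzyxwxzz....
178 o..oop.............................zzzzupooooopuzzzzzzzz....
179 o..ppp.............................zzzzwrpopoppuzzzzzzzz....
180 oooppo.............................zzzzyqoooppptzzzzzzzz....
181 ooopo..............................zzzzypooooppszzzzzzzz....
182 ooppp..............................zzzzypoooopprzzzzzzzz....
183 opppo..............................zzzzyroooooprzzzzzzzz....
184 oopoo..............................zzzzztpoooooqyzzzzzzz....
185 opppp....................
[... 5003 characters left out ...]
qppppqonnnnnmn
217 ......rvwvvvvsrrrqppqqqqqqqqqqqpqppponnnmnnn
218 ......qsvsrrrqqqqqqqqqqqqqqqqqpqqpqpnnnnnnnn
219 ......pqrqqqqqqqqqqqqqpppqqqqppqqpqponmnnnmn
220 ......ppppqqqqqqqqqqqpqqqqqqqpqqqpqqpnmnnnnn
221 ......pppqqqqqpqpqpqqqqqqqpqqqqqqrrrqonnnnn.
222 ......qqqqqpqqqqqqpqqqqqpqqqqrrssvxxvsqpq...
223 ......ppqqppqqqqpppqqqqqqqsstuwxyzzzzzzz....
224 ......pqpqppqqqqqqqrqqqrrtxxyzzzzzzzzzz.....
225 .......pqppppqqrqqqsr..ttxzzzzzzzzzzzzzz....
226 ........qqqppqrsr.......tvzzzzzzzz.zzzzz....
227 ........qqppq............txzzz.zzzzzzzzzz...
228 ..........................vyzzzywuvzzzzzzzzz
229 ...........................uttuttuzzzzzzzzzz
230 ............................ss....zzzzzzzzzz
```

```bash
python3 - <<'E'
from h import *
t=env.capture("top")
for n,p,z in [("nose L",(272.2,212),.045),("nose R",(278,212),.045),("nose tip",(275.5,209.7),.045),("left50",(269,249),.045),("right50",(281.5,249),.045),("fence@213",(280,213),.039),("fence@180",(275,180),.039),("jar R",(270.7,195),.053),("jar R2",(270.7,180),.053),("jarfront",(260,204),.053)]:
    w=world(t,[p],z)[0]; print(n,w.round(4),tostop(w))
f=t["frame"].astype(int)
hue(t,262,250,30,14)
E
```

```text
nose L [ 0.5093 -0.0315  0.045 ] [-61.  -42.6  45. ]
nose R [ 0.5094 -0.046   0.045 ] [-60.6 -57.2  45. ]
nose tip [ 0.5152 -0.0398  0.045 ] [-54.9 -50.8  45. ]
left50 [ 0.4174 -0.0236  0.045 ] [-153.   -36.4   45. ]
right50 [ 0.4177 -0.0543  0.045 ] [-152.2  -67.1   45. ]
fence@213 [ 0.5078 -0.0514  0.039 ] [-62.1 -62.6  39. ]
fence@180 [ 0.5934 -0.0389  0.039 ] [ 23.2 -48.6  39. ]
jar R [ 0.5512 -0.0274  0.053 ] [-19.1 -37.9  53. ]
jar R2 [ 0.5899 -0.0274  0.053 ] [ 19.6 -37.2  53. ]
jarfront [ 0.5281 -0.0007  0.053 ] [-42.7 -11.6  53. ]
250 .......zzzzyxxyyzyxw..........
251 .......zzzzyxxyyzyxw..........
252 .......zzzzyxxxxzyxw..........
253 .......zzzzyyxyyzyww..........
254 .......zzzzxyxxzzyw...........
255 ..............................
256 ..............................
257 ..............................
258 ..............................
259 ..............................
260 ..............................
261 ..............................
262 ..............................
263 ..............................
```

Request:
play_rows([
  [[-1.7,-6,0,0.106],[-1.7,-12,0,0.106],[-1.7,-18,0,0.106],[-1.7,-18,-5,0.106],[-1.7,-18,-10,0.106],[-1.7,-18,-10,0.106],[-1.7,-18,-10,0.106]],
])

```text
time_s: 38.48
tool_pos: [0.424, -0.0448, 0.0776]
tool_rot: [[0.996, -0.088, 0.001], [-0.088, -0.996, -0.001], [0.001, 0.001, -1.0]]
wrist_force: [0.3, -1.2, -0.3]
grip_width: 0.0536
grasp_force: 0.0
```

Request:
play_rows([
  [[0,0.5,0,0],[0,0.5,-3,0],[0,0.5,-6.2,0],[0,0.5,-6.2,0],[0,0.5,-6.2,0]],
])

```text
time_s: 39.1
tool_pos: [0.4245, -0.0384, 0.0157]
tool_rot: [[0.996, -0.086, 0.002], [-0.086, -0.996, -0.0], [0.002, 0.0, -1.0]]
wrist_force: [-0.6, -0.0, 0.4]
grip_width: 0.0537
grasp_force: 0.0
```

Request:
play_rows([
  [[0,0,0,0],[0,0,0,0],[0,0,0,0],[0.2,0,0,0.03],[0.5,0,0,0.07],[1,0,0,0.07],[1.5,0,0,0.07],[1.5,0,0,0.07]],
], grip=255, newtons=50)

```text
time_s: 40.1
tool_pos: [0.4378, -0.0382, 0.0149]
tool_rot: [[1.0, -0.016, -0.001], [-0.016, -1.0, 0.001], [-0.001, -0.001, -1.0]]
wrist_force: [-2.6, 1.1, 9.9]
grip_width: 0.0314
grasp_force: 49.7
```

Request:
play_rows([
  [[0.4,0,0,0],[0.8,0,0,0],[1.2,0,0,0],[1.5,0,0,0],[1.5,0,0,0],[1.5,0,0,0]],
])

```text
time_s: 40.85
tool_pos: [0.4521, -0.0383, 0.015]
tool_rot: [[1.0, -0.016, -0.002], [-0.016, -1.0, 0.001], [-0.002, -0.001, -1.0]]
wrist_force: [-4.8, 0.0, 11.7]
grip_width: 0.0313
grasp_force: 49.7
```

```bash
python3 - <<'E'
from h import *
t=env.capture("top"); hue(t,262,174,24,40)
E
```

```text
174 .......opooooooppppppoop
175 .........ooponopppoppooo
176 .........ssqqpopppppppqq
177 .........yzzzrppoooppsvw
178 .........zzzztppooopqsww
179 .........zzzzwpooqqr....
180 .........zzzzwrqq.......
181 .........zzzz...........
182 .........zz.............
183 ........................
184 ........................
185 ........................
186 ........................
187 ........................
188 ........................
189 ........................
190 ........................
191 ........................
192 ........................
193 ........................
194 ........................
195 ........................
196 ........................
197 ........................
198 ........................
199 ........................
200 ........................
201 ........................
202 ........................
203 ........................
204 ........................
205 ........................
206 ........................
207 ........................
208 ........................
209 ........................
210 ........................
211 ........................
212 ........................
213 ........................
```

Request:
play_rows([
  [[0.4,0,0.1,0],[0.8,0,0.1,0],[1.2,0,0.1,0],[1.6,0,0.1,0],[2.0,0,0.1,0],[2.0,0,0.1,0]],
])

```text
time_s: 41.65
tool_pos: [0.4739, -0.0382, 0.0154]
tool_rot: [[1.0, -0.016, 0.0], [-0.016, -1.0, -0.0], [0.0, 0.0, -1.0]]
wrist_force: [-0.5, 0.5, -1.4]
grip_width: 0.0312
grasp_force: 49.8
```

Request:
play_rows([
  [[0,0,0,0],[0,0,0,0],[0,0,0,0],[0,0,3,0],[0,0,6,0],[-3,0,6,0],[-5,0,6,0],[-5,0,6,0]],
], grip=120)

```text
time_s: 42.65
tool_pos: [0.4223, -0.038, 0.0757]
tool_rot: [[1.0, -0.017, -0.001], [-0.017, -1.0, 0.001], [-0.001, -0.001, -1.0]]
wrist_force: [1.4, 0.7, 0.9]
grip_width: 0.0501
grasp_force: 0.0
```

Request:
play_rows([
  [[0,0,0,0],[0,0,0,0],[0,0,0,0],[0,0,-2,0],[0,0,-4.5,0],[0,0,-4.8,0],[0,0,-4.8,0]],
], grip=255, newtons=20)

```text
time_s: 43.52
tool_pos: [0.4237, -0.0385, 0.0276]
tool_rot: [[1.0, -0.017, -0.0], [-0.017, -1.0, -0.0], [-0.0, 0.0, -1.0]]
wrist_force: [0.4, 0.3, 0.5]
grip_width: 0.0007
grasp_force: 0.0
```

Request:
play_rows([
  [[0.5,0,0,0],[1,0,0,0],[1.5,0,0,0],[2,0,0,0],[2.3,0,0,0],[2.6,0,0,0],[2.9,0,0,0],[2.9,0,0,0]],
])

```text
time_s: 44.52
tool_pos: [0.4521, -0.0386, 0.0273]
tool_rot: [[1.0, -0.017, -0.001], [-0.017, -1.0, -0.0], [-0.001, 0.0, -1.0]]
wrist_force: [-3.5, -1.8, -0.3]
grip_width: 0.0004
grasp_force: 1.7
```

Request:
play_rows([
  [[0.3,0,0,0],[0.6,0,0,0],[0.9,0,0,0],[1.2,0,0,0],[1.5,0,0,0],[1.5,0,0,0]],
])

```text
time_s: 45.28
tool_pos: [0.4585, -0.0385, 0.0263]
tool_rot: [[1.0, -0.017, -0.014], [-0.017, -1.0, 0.002], [-0.014, -0.002, -1.0]]
wrist_force: [-17.9, -4.0, 5.6]
grip_width: 0.0006
grasp_force: 9.0
```

Request:
play_rows([
  [[0.3,0,0,0],[0.6,0,0,0],[0.6,0,0,0],[0.6,0,0,0]],
])

```text
time_s: 45.78
tool_pos: [0.4586, -0.0377, 0.0257]
tool_rot: [[1.0, -0.017, -0.024], [-0.017, -1.0, 0.005], [-0.024, -0.004, -1.0]]
wrist_force: [-27.6, -5.6, 10.9]
grip_width: 0.0004
grasp_force: 14.2
```

Request:
play_rows([
  [[-2.5,0,0.1,0],[-3.5,0,1,0],[-3.5,0,7,0],[-3.5,3,12,0],[-3.5,9,14,0],[-3.5,15,14,0],[-3.5,15,14,0],[-3.5,15,14,0]],
], grip=190)

```text
time_s: 46.78
tool_pos: [0.4396, 0.1118, 0.1682]
tool_rot: [[1.0, -0.015, 0.002], [-0.015, -1.0, -0.0], [0.002, 0.0, -1.0]]
wrist_force: [-0.1, -0.5, 0.2]
grip_width: 0.0239
grasp_force: 0.0
```

```bash
python3 - <<'E'
from h import *
s=env.get_state(); print(s["tool_pos"],s["grip_width"])
t=env.capture("top"); hue(t,236,172,52,66)
f=t["frame"].astype(int)
print("GRAY cap")
for v in range(170,204): print(v,"".join(chr(97+min(25,f[v,u].sum()//24)) for u in range(238,274)))
E
```

```text
[0.43956703 0.1117576  0.16818097] 0.02385851705724146
172 poooppponoopppoooonnnooopppoooopooopppopooooooopooop
173 opoooooo.ooooon........popooppooooopppooooopppppoopp
174 oopppo...........................oooooooooooppoopppp
175 oopppp............................qpoooooooooooonopo
176 oopppp.............................rrqpnoooopoooooqq
177 o..ooq.............................xzzzroooooopsxzzw
178 o..oo..............................zzzzsoooooppuzzzz
179 o.ono..............................zzzzwqoooooquzzzz
180 onooo..............................zzzzyqoooooqtzzzz
181 ooppo..............................zzzzxqoopoppszzzz
182 ooooo..............................zzzzxqppoooprzzzz
183 opppo..............................zzzyxsooooopqzzzz
184 oopoo..............................zzyxxvpopoooqyzzz
185 ooooo..............................zzy.ywrpoooopxzzz
186 pooop..............................y....xspoopopvzzz
187 pooop..............................x....xtonnoopuzzz
188 poooo..............................xy...xupn...ptzzz
189 pppon..............................xy...wton...qszzz
190 pppon..........
[... 3419 characters left out ...]
rts
187 mmnrrknmnnnnmnmjmmmhnmnmnnnnmmqtlrss
188 mmmssknnnnnmmnmjmmmjmnnnnnnnmkqtlrss
189 mllstllnmmmnnnminmmknmnnnnnnmkstlrrs
190 mllstqkmnnnnnnnjmmmjnnnnnnnnjmutlqrs
191 lllsushlnnnnnmnkmnmknnnnnnmlirutlqrs
192 mllsutphlnnmmnnjmmmknnnnnnlhktutlrrs
193 mlltuusginnnnnmkmnmknnnnnmihrtutlqrs
194 mlktuutpkjlnnnnjijjlnnnnliirtuutmqrs
195 llktuuusqjhmlnmllllmnmljigmtuuutmrrs
196 mmktuuuutqiigijkkmlkjjgfjqruuuutmrrs
197 lmktuuuuusqnkeefhhggefhkrtuuuuutmrrs
198 mmktvuuuuuusrqmighfhlqrstuuuuuutmrrs
199 mlktuuuuuuuuutsqqqqrsttutuuuuuutmrrs
200 mmjtuuuuuuuuuuuuttuuuuuuuuuuuuutorrs
201 llhosssssstttttttttttuuuuuuuuutspqrr
202 lmgmmmmmmmnooppooooopqqqppppqqonprrr
203 mlhoiiihiiijjjjijiijkklkjjkjkkjkorrr
```

```bash
python3 - <<'E'
from h import *
t=env.capture("top")
print(world(t,[[255.2,176],[255.2,194.5]],.095), world(t,[[255.5,184.5]],.086), px(t,[[.571,.0125,.095],[.571+.027,.0125,.095],[.571-.027,.0125,.095],[.571-.031,.0125,.086],[.571+.031,.0125,.086]]))
print("jar L/R at row 190",world(t,[[241.2,190],[269,190]],.053)[:,1])
E
```

```text
[[0.58958918 0.01131711 0.095     ]
 [0.54402426 0.01088334 0.095     ]] [[0.57056895 0.01052496 0.086     ]] [[254.63509964 183.49671757]
 [254.74472539 172.62507167]
 [254.52409264 194.50534343]
 [254.56393207 196.84600271]
 [254.8138271  171.97490723]]
jar L/R at row 190 [ 0.04695626 -0.0231491 ]
```

Request:
play_rows([
  [[5,-4,0,0],[10,-8,0,0],[13.1,-10,0,0],[13.1,-10,0,0],[13.1,-10,-3,0],[13.1,-10,-5,0],[13.1,-10,-5,0],[13.1,-10,-5,0]],
])

```text
time_s: 47.88
tool_pos: [0.5695, 0.0114, 0.1183]
tool_rot: [[1.0, -0.017, 0.001], [-0.017, -1.0, 0.0], [0.001, -0.0, -1.0]]
wrist_force: [1.4, 0.1, 0.6]
grip_width: 0.0242
grasp_force: 0.0
```

Request:
play_rows([
  [[0.1,0,-1,0],[0.1,0,-2,0],[0.1,0,-2.9,0],[0.1,0,-2.9,0],[0.1,0,-2.9,0]],
])

```text
time_s: 48.5
tool_pos: [0.5707, 0.0115, 0.0885]
tool_rot: [[1.0, -0.016, 0.0], [-0.016, -1.0, -0.0], [0.0, 0.0, -1.0]]
wrist_force: [-0.2, -0.4, -0.3]
grip_width: 0.0239
grasp_force: 0.0
```

Request:
play_rows([
  [[0,0,0,0],[0,0,0,0],[0,0,0,0],[0,0,0,0]],
], grip=255, newtons=25)

```text
time_s: 49.0
tool_pos: [0.5708, 0.0118, 0.0887]
tool_rot: [[1.0, -0.016, 0.001], [-0.016, -1.0, 0.0], [0.001, -0.0, -1.0]]
wrist_force: [-0.7, 0.4, 1.7]
grip_width: 0.0097
grasp_force: 25.0
```

Request:
play_rows([
  [[0,0,-0.4,0],[0,0,-0.8,0],[0,0,-1.2,0],[0,0,-1.2,0]],
])

```text
time_s: 49.5
tool_pos: [0.5723, 0.0117, 0.0802]
tool_rot: [[1.0, -0.017, 0.004], [-0.017, -1.0, 0.003], [0.004, -0.003, -1.0]]
wrist_force: [-5.7, 2.4, 29.2]
grip_width: 0.0098
grasp_force: 29.9
```

Request:
play_rows([
  [[0,0,0,0.13],[0,0,0,0.27],[0,0,0,0.41],[0,0,0,0.55],[0,0,0,0.7],[0,0,0,0.85],[0,0,0,1.05],[0,0,0,1.05]],
])

```text
time_s: 50.5
tool_pos: [0.5736, 0.0118, 0.0802]
tool_rot: [[0.511, 0.86, 0.007], [0.86, -0.511, 0.002], [0.005, 0.005, -1.0]]
wrist_force: [-2.9, 1.7, 25.3]
grip_width: 0.0102
grasp_force: 28.2
```

Request:
play_rows([
  [[0,0,0.6,0.02],[0,0,1.2,0.02],[0,0,1.8,0.02],[0,0,2.6,0.02],[0,0,4,0.02],[0,0,6,0.02],[0,0,6,0.02]],
])

```text
time_s: 51.38
tool_pos: [0.5714, 0.0116, 0.1379]
tool_rot: [[0.494, 0.869, 0.003], [0.869, -0.494, 0.0], [0.001, 0.002, -1.0]]
wrist_force: [-0.2, -0.7, -1.0]
grip_width: 0.0098
grasp_force: 25.5
```

```bash
python3 - <<'E'
from h import *
s=env.get_state(); print(s["tool_pos"],s["grip_width"],s["wrist_force"],s["joint_positions"].round(2))
c=env.capture("scene"); f=c["frame"].astype(int)
for v in range(160,216): print(v,"".join(chr(97+min(25,f[v,u].sum()//30)) for u in range(240,284)))
E
```

```text
[0.57140116 0.0115681  0.13790942] 0.009750978015728082 [-0.16606356 -0.68128559 -0.95037861] [-0.37  0.65  0.48  1.82 -0.41  0.77 -0.2 ]
160 xxxxwwndbbbbaaabbhoomdacfoooqxxxxxxxxwhwxxxx
161 xxxwndaaabaabbabbhoomdbafoooqwxxxxxxwhiwxxxx
162 xxwndbabbbbabbaabhoomdbafooomwxxxxxwjiwxxxxx
163 xxsfaabbbaaabbbabgoomebbfoooqwxxwwwkjwxxxxxx
164 xwjbaaabbaaaababbgoomebafoooglwwlhjxxxxxxxxx
165 xsfabbaaaabbaaaaafooneaafooogbhjwxxxxxxxxxxx
166 vkfcaaaaaaabbaaaaeoonebafooogblwxxxxxxxxxxxx
167 sspicaaaaaaabababeoooeaafooogciwxxxxxxxxxxxx
168 ssstibaaaaaabaaaaeoooeddgooohjwxxxxxxxxxwwww
169 ssmjfbbaaaaabbcbbeoooegiiooomxxxxxxxxxxwndab
170 mlkjgeeddfffhhjkmjooogiiioootwxxxxxxxxxtfbbb
171 llknnoooooooooxxwqooofiiiooompswxxxxxxxxhbbb
172 jomwxxxxxxxxxxwqjinoofiihooojiipwxxxxxxsfbbb
173 lwxxxxxxxxxxxxniiijoohiifookiiiipwxxxxxjcbcb
174 xxxxxxxxxxxxxtjiiiijmhiienkiiiiipwxxxxxjcbbb
175 xxxxxxxxxxxxxtiiiiiiijiihiiiiiiinxxxxxxhbbab
176 xxxxxxxxxxxxxuihiiijjjiiijiiiiigkwxxxxwhabbb
177 xxxxxxxxxxxxxtiggjlnommloonkihhglwxxxxtfbbba
178 xxxxxxxxxxxxxtihhhiiiiijiiiihhihlwxxxxthcbbb
179 xxxxxxxxxxxxxtjhhiiikiikiii
[... 1081 characters left out ...]
zyyyytsqjnljkn
202 giiiiiiiijlllmpwyzzzzyyyyzyyyyyxwvtrqpjkkjjl
203 giiiiiiiiillklnqwyzzzyyyyyxxwruwutrrqphopppo
204 gjiiiiiiiilllmlnqwyyyyxwvuuvwwxxvuqqqphhoppp
205 giiiiiiiijlllmmmnqwvvuuvvvwxxxxvvonqqpiklopp
206 iiiiijjkjnmlmnnqssvvvvvwwwvvvtqmmmmoonnnnoop
207 lklklnnnooqsrtvvvvvvvwwvuurnmmmmmonnnoooooln
208 noonooqsuvvvvvvvvvvvuuvrnmmmjmrmpnnnonnkiiig
209 oqssvvvvvvvvvvvvuuuwrllmmmmpnnnmsoonjiiiiiih
210 vvvvvvvvvvvvvuuuuqlmmmjmmmnmnnnomihiiiiiiiih
211 ouvvvvwvvvuuurqmmnmmnnnnnnnnomihhiiiiiiiiihh
212 louvvvvuuwrnmmmmnsronnnnnnlihiiiiiiiiiiihhhg
213 llmvvuvrlmmmknpnpusonnnkhhiihiiiiiiiihhhhhhg
214 llljrmmmmmmnmnononnnjhhiihiiiiiiiiihiihiiilh
215 lkllmmmmmnnnginonjhhhhiiiiiiiiiiiiihiiilmlvq
```

Request:
play_rows([
  [[-3,0,2,0],[-7,0,2,0],[-11,-2,2,0],[-13,-8,2,0],[-13,-14,2,0],[-13,-20,2,0],[-13,-26,2,0],[-13,-32,2,0]],
])

```text
time_s: 52.42
tool_pos: [0.4399, -0.3096, 0.1557]
tool_rot: [[0.494, 0.869, -0.001], [0.869, -0.494, 0.001], [0.001, -0.002, -1.0]]
wrist_force: [1.4, -0.2, -0.9]
grip_width: 0.0101
grasp_force: 25.6
```

Request:
play_rows([
  [[0,-2,0,0],[0,-2,-4,0],[0,-2,-8,0],[0,-2,-11,0],[0,-2,-12.2,0],[0,-2,-12.4,0],[0,-2,-12.4,0],[0,-2,-12.4,0]],
])

```text
time_s: 53.42
tool_pos: [0.4412, -0.3287, 0.0335]
tool_rot: [[0.494, 0.869, 0.002], [0.869, -0.494, -0.001], [-0.0, 0.002, -1.0]]
wrist_force: [0.4, 0.0, 0.3]
grip_width: 0.0095
grasp_force: 25.6
```

Request:
play_rows([
  [[0,0,-0.15,0],[0,0,-0.3,0],[0,0,-0.45,0],[0,0,-0.6,0],[0,0,-0.7,0],[0,0,-0.7,0]],
])

```text
time_s: 54.18
tool_pos: [0.4406, -0.3283, 0.0273]
tool_rot: [[0.495, 0.869, 0.001], [0.869, -0.495, 0.001], [0.001, 0.001, -1.0]]
wrist_force: [-3.1, 2.6, 17.8]
grip_width: 0.0095
grasp_force: 27.9
```

Touched down; release to a partial opening and lift clear.

Request:
play_rows([
  [[0,0,0.3,0],[0,0,0.3,0],[0,0,0.3,0],[0,0,0.3,0],[0,0,4,0],[0,0,9,0],[-3,0,14,0],[-3,0,14,0]],
], grip=180)

```text
time_s: 55.18
tool_pos: [0.4102, -0.3302, 0.1687]
tool_rot: [[0.497, 0.868, 0.004], [0.868, -0.497, -0.004], [-0.001, 0.006, -1.0]]
wrist_force: [0.7, 0.1, -0.6]
grip_width: 0.0278
grasp_force: 0.0
```

Request:
play_rows([
  [[0,6,4,0],[0,12,4,0],[0,18,4,0],[0,24,4,0],[0,30,4,0],[0,36,4,0],[0,42,4,0],[0,42,4,0]],
])

```text
time_s: 56.18
tool_pos: [0.4098, 0.0971, 0.2042]
tool_rot: [[0.485, 0.875, -0.002], [0.875, -0.485, 0.001], [-0.0, -0.002, -1.0]]
wrist_force: [-0.2, -1.0, 0.0]
grip_width: 0.0277
grasp_force: 0.0
```

```bash
python3 - <<'E'
from h import *
s=env.get_state(); print(s["time_s"],s["tool_pos"],s["grip_width"])
t=env.capture("top"); f=t["frame"].astype(int)
print("cap px",px(t,[[.4406,-.3283,.027]])); 
for v in range(208,250): print(v,"".join(chr(97+min(25,f[v,u].sum()//30)) for u in range(360,402)))
print("JAR"); hue(t,236,172,52,62)
E
```

```text
56.175 [0.40984425 0.09712622 0.20417455] 0.02773030913457302
cap px [[390.45735842 241.1205421 ]]
208 ppppppppppppppppoppppppppppopppppoppoppppp
209 ppppopppppppppoppppppppppppppppppoppoppppp
210 pppppppppopppppppppppoppoppppppppppppppppp
211 ppppoppopppppppppppppoppoppppoppppppoppppo
212 poppppppppppopppppppppppoppppppppoppppppop
213 ppppopppppppppppppppppppopopppppppppppppop
214 pppppppppppppppppopppppppppppppppopppppppp
215 ppppppopppppopppppppppppppppppoopppoppppop
216 pppppppppppppoppppppppppoppppoppppoppppppp
217 pppppppppppppoppoopppoopppppppopopoppopppp
218 pppppppppppppopppppppppppppppppppppppopppp
219 pppppppppppppppppppppppppppppoppoppopppppp
220 pppppppppppppppppppppppppppoppoppppppppppp
221 pppppppppppppppppppppoppooppppoppopoppppop
222 pppppppppppppppppppppppppppppppppppoppoppp
223 pppppppoppppppppppppppppppppppoppppppppppp
224 pppppoppppoppppppppppppppppooppppppopppppp
225 pppppppppppppppppppppppoopppppppppppppppop
226 ppppppppppppppppppppppppppppppooppppppoppp
227 ppppppppppppppppppppppppppppppppooopoopppp
228 pppopppopppppppppppppppoppopopppppopoppppp
229 pppppppppp
[... 3810 characters left out ...]
zyyxxxyyxxzzzzzz
222 .ssttuuvyzzzzzzzzzzzzzzzzzzzzzzzzyzzzzyxxxyyxxzzzzzz
223 rsttvzyyzzzzzzzzzzzzzzzyzzzzzzzzzyzzzzyxwxyyyxzzzzzz
224 ssttwzzyzzzzzzzzzzzzzzzyzzzzzzzzzyzzzzyxwxyzyxzzzzzz
225 sttuxzzzzzzzzzzzzzzzzzzyzzzzzzzzzyzzzzyxwxyzyxzzzzzz
226 sttvzzzzzzzzzzzzzzzzzzzyzzzzzzzzzyzzzzyywxyzyyzzzzzz
227 stvxzzzzzzzzzzzzzzzzzzyyzzzzzzzzzyzzzzyyxxyzyxzzzzzz
228 svzzzzzyzzzzzzzzzzzzzzyyzzzzzzzzzxzzzzxxwwwxwwzzzzzz
229 twzzzzzyzzzzzzzzzzzzzzyyzzzzzzzzzzzyyywwwvwxwyzzzzzz
230 uwzzzzzzzzzzzzzzzzzzzzyzzzzzzzzzzzzzzzzzzzzzzzzzzzzz
231 tvzzzzzzzzzzzzzzzzzzzzyzzzzzzzzzzzzzzzzzzzzzzzzzzzzz
232 svzzzzzzzzzzzzzzzzzzzzyzzzzzzzzzzzzzzzzzzzzzzzzzzzzz
233 su...zyxyzzzyyzzzzzzzyxxzzzzzzzzzzzzzzzzzz.zzzzzzzzz
```

Cap is upright on the bare worktop at about (390, 241) in the top image, and the jar and wedge have not moved and are still tight. Handing in.

```bash
python3 -c "
from station import env
print(env.finish_job())"
```

```text
the job is handed in; nothing more can be done
None
```

The job is handed in: the jar stands wedged tight in the stop, with the cap off and upright on the bare worktop. It took about 56 s. The wedge needed several regrasps before it went in. I never went near the oil bottle, lock cylinders or offcut, but I didn't check them in a final picture.

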